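# Close and start the parts tumbler

### The arm

A 6-joint arm with a two-finger parallel gripper is mounted at the origin on the work surface. World frame = base frame: x ahead of the robot, y to its left, z up, the work surface at z = 0. Lengths are in mm, angles in degrees, forces in N, time in s.
With the tool pointing down it reaches from about 275 to 875 mm from the base axis. Payload 12.5 kg.
Tool frame: the origin (TCP) lies at the centre of the arm's flange, where the gripper is bolted on; the fingertips stand 173 mm ahead of it and the grasp point (between the pads) lies 155 mm ahead of it (env.pinch_z is the z of the grasp point in the tool frame, in mm); z points along the fingers, y is the direction in which the jaws open and shut (so a half turn about z gives the same grasp; the last joint's range is limited). The gripper opens to 85 mm and grips with 20 to 120 N. Pads are 22 mm wide; open, the fingers measure 114 mm over their backs; the gripper's body (76 mm by 85 mm) begins 54 mm behind the grasp point. The pads swing forward as they close: fully open they stand 13 mm farther back than shut.
Start: joints at [59.897, 20.094, 94.641, -0, 65.266, -4.847], TCP at [234.633, 497.426, 404.69] pointing down, gripper open.
Joint ranges: [-157.81, 157.81], [-45, 120.19], [0.68, 151.7], [-89.99, 269.99], [4.06, 180], [-164.3, 164.3]. Speed limits (degrees/s): [127.2, 127.2, 159.86, 180, 180, 180].

### API

Orientations are given as [roll, pitch, yaw] about the fixed x, y, z axes, in that order (R = Rz(yaw) Ry(pitch) Rx(roll)).
In Python, from station import read_state, eyes, sign_off, env gives the robot as it stands. The module is installed in compiled form; this text tells all that it offers.
- The arm moves only by the tool carry_out, never from a script. Its argument "plan" is a list of rows, each an object of numbers: "x", "y", "z": the shift along the tool's x, y, z in mm; "wx", "wy", "wz": the turn, a rotation vector about the tool's x, y, z in degrees. In form: [{"x": .., "y": .., "z": .., "wx": .., "wy": .., "wz": ..}, ...]. A call has 1 to 5 rows; each row is the pose to reach, as a shift and turn from the pose commanded when the call began, along the tool's axes at that moment; what a row does not reach only later rows make up. A row lasts 1/8 s, in which the tool goes at most 62.5 mm and 10.7 degrees, less where a joint would pass 70% of its speed; a pose out of reach is approached as far as the arm can. A call with a gripper value outside its range is refused whole. "grip" is the gripper command: -1 is fully open, 1 is shut, values between are in proportion, set as the call begins (left out, the last holds). The fingers move at their own pace and stop on an object; "grip_force" is the grip in N (left out, the last holds). Time passes only in rows, so rows that repeat a pose let the fingers close. It gives the time, the measured TCP pose, the force and the opening at its end, in the units of the state.
- read_state(): the state, without advancing time (a new reading comes with each control period).
- eyes.grab_frame(name): name is "scene" or "top" or "wrist"; returns the picture (420x560x3 uint8, blue, green, red); there is no depth.
- eyes.calibration(name): a dict with "camera_matrix" (3x3 intrinsics, pixels), "rvec" (rotation vector, rad) and "tvec" (3), from world to camera coordinates, as OpenCV has them. Camera axes: x right, y down, z forward; pixel columns grow to the right and rows downward; lengths in mm; the calibration is good to about 2 mm. A picture is of the moment at which its call begins: read the wrist's pose just before it. calibration takes no time and is no camera call; for the wrist camera it gives the pose at the moment of the call.
- sign_off(): hands the job in, once; it reports no verdict.
Trained networks look in the newest picture that a camera, given by its name, has taken for a name from the list of things; names that differ only in an ending like _2 or _b are one class to them, and where a whole thing is asked for, a point or a joint stands for the part that bears it (a point fixed in the world has none). Each returns a list of dicts, best first, with "p" (0 to 1); they miss things now and then, are a little off and sometimes report something else, mostly with a low value. They report only what shows in the picture. A call takes as long as a camera call. They do not tell look-alikes from the thing itself.
- eyes.boxes_of(camera, query): "bbox" ([left, top, width, height] in pixels, round what is visible of it).
The state is a dict: "clock": time; "joint_positions": joint angles; "joint_velocities": joint speeds; "joint_efforts": joint torques, N m; "position": TCP position; "tool_rot": TCP orientation; "contact_force": force on the tool from outside, world axes, zero at the start; "moment": the same for the moment, N m; "grip_width": opening from 0.0 (shut) to 1.0 (fully open).
Only numpy, scipy, OpenCV 4.12 (cv2) and the standard library are available. Lean on these libraries where they do the work, as an engineer would, in place of code of your own. Each camera call takes 0.05 s, during which the arm holds its last target.

### The job

Put the screw lid on the leaning mouth of the parts tumbler. Unless it drops into the thread at once, turn it backwards (anticlockwise, looking at the lid) until it does; then screw it forward until it is fully home. Only then push the rocker switch beside the drum over so that it snaps on. Leave the other things on the bench where they are.

Things in the scene. Friction and masses are not known exactly. Their poses are not given: they have to be found in the camera images.
- lid_grip (a point): Centre of the grip bar of the loose screw lid, an aluminium cap 100 mm across with a black plastic bar (64 mm long, 18 wide, 30 tall) standing across its top. The point is 15 mm below the bar's top, 21 mm above the underside of the lid's plate, 45 mm above the skirt's lower edge. x runs along the bar, y across it (close the fingers along y), z out of the lid's top.
- lid: The same lid, origin at the centre of the skirt's lower edge, axes as the grip point. 60 mm high in all (plate and skirt 30, bar 30), about 0.22 kg. It starts bar up on the bench, left or right in front of the tumbler. Three equally spaced lugs are hidden inside the skirt.
- tumbler: The fixed tumbler, a grey machine with a black rubber drum whose white neck leans 30 degrees from vertical towards the robot. Origin on the bench under its middle, x away from the robot. The neck has a three-start right-hand thread; the drum is braked and does not turn, but the angle at which it has stopped, and so where the thread begins, differs every time and is not given.
- mouth (a point): Centre of the rim of the drum's open neck. z points out along the drum axis, y is level, x points away from the robot and up; these axes do not depend on where the thread begins. The neck is 68 mm across, tapering to 56 at the rim; the lid fits with 3 mm of play all round. With the lid fully home the bar's centre is 21 mm out from here along z (at most 1.5 mm more).
- cradle: Same point and axes as the mouth. Riding on the thread, the bar's centre is 32 to 39 mm out along z, rising up to 7 mm as the lid turns back (anticlockwise seen from its top). After 0 to 90 degrees the lugs meet gaps 35 degrees wide that end at a stop: pushed along the axis with 3 to 8 N, the lid drops to 26 to 27 mm. Then 57 to 93 degrees clockwise, the last 57 sinking 6 mm, to a hard stop.
- rocker (a joint): The rocker switch: 0 = off (as at the start, end nearest the robot raised), 0.44 rad = on (that end down). It is spring loaded away from its centre at 0.22 rad, snaps over beyond it and stays.
- rocker_raised (a point): Where to push: top of the raised end of the rocker, 29 mm from its hinge on the robot's side; it moves with the rocker, a black plastic paddle 75 mm long and 34 wide on top of the grey box left of the drum (box top 90 mm above the bench). Push straight down about 12 mm, some 6 N at first; past its centre it snaps to its stop.
- tub_caps: Bystander: round black tub of small white caps, 84 mm across, 55 mm high, left or right in front of the tumbler (where the lid is not). Origin at the centre of its underside.
- tub_nuts: Bystander: round black tub of steel nuts, 72 mm across, 55 mm high, at the left. Origin at the centre of its underside.
- big_bolt: Bystander: large steel hex bolt lying down, 120 mm long, 36 mm high. Origin under its middle, x along it.
- wrench: Bystander: steel spanner lying flat, 190 mm long, x along it.
- screwdriver: Bystander: screwdriver lying down, 200 mm long, x along it.
- oil_bottle: Bystander: white bottle with black cap, 60 mm across, 150 mm high. Origin at the centre of its underside.
- spacer: Bystander: steel spacer ring, 64 mm across, 20 mm high. Origin at the centre of its underside.
Mind the look-alikes: they are no part of the job. Leave any blue or pink look-alike of the lid alone.

How it is judged (in metres and radians):
On the way, in this order (a step that is already met when the one before it is completed fails the run):
1. the thread has dropped into place: the lid sits on the neck, its bar's centre less than 29 mm out from the rim (x of lid_grip in the frame of mouth between -0.006 and 0.006 m and y of lid_grip in the frame of mouth between -0.006 and 0.006 m and z of lid_grip in the frame of mouth between 0.015 and 0.029 m), for 0.1 s.
2. the lid is screwed fully home (x of lid_grip in the frame of mouth between -0.006 and 0.006 m and y of lid_grip in the frame of mouth between -0.006 and 0.006 m and z of lid_grip in the frame of mouth below 0.0226 m and angle between the z axis of lid_grip and the z axis of mouth, either way round below 0.06 rad), for 0.2 s.
At the end, for the whole second after the job is handed in: The lid is screwed home on the drum (centred within 6 mm, plate within about 1.5 mm of the rim, square within 0.06 rad), released and still, and the rocker is snapped on (above 0.38 rad) (all of step 2 and z of lid_grip in the frame of mouth above 0.015 m and value of joint rocker above 0.38 rad and contact force between lid and the fingers below 0.1 N and linear speed of lid below 0.01 m/s); the robot touches nothing.
It fails at once if the switch is put on (past 0.22 rad) before the lid is home (bar centre more than 23.5 mm out from the rim, or off the mouth) (value of joint rocker above 0.22 rad and distance between lid_grip and mouth above 0.0235 m).
It fails at once if a bystander is moved more than 30 mm (distance of any of tub_caps, tub_nuts, big_bolt, wrench, screwdriver, oil_bottle, spacer from where it was at the start of the episode above 0.03 m).
It also fails if it takes over 61 s, if anything falls off the work surface, if the arm or the gripper's body presses on something with over 40 N, if the wrist force passes 120 N, or if a joint passes its speed limit or range.

## Working session

There is one attempt and no reset: what is moved stays moved. The work goes in short steps, Python scripts to look and compute and a tool call to move; the robot and the scene stay as the last step left them, time stands still between calls to the robot, and variables do not carry over. Pictures are saved under pics/ and viewed, and the job is handed in when it is done.

Besides the shell and the picture viewer there is one more tool, called after "Request:" in YAML: its name, and indented under it one key for each argument. carry_out: Moves the arm, as the interface text tells. Its arguments: {"type":"object","properties":{"plan":{"type":"array"},"grip":{"type":"number"},"grip_force":{"type":"number"}},"required":["plan"]}

```bash
mkdir -p pics; ls
python3 - <<'E'
from station import read_state, eyes, env
import cv2, numpy as np
print(read_state()); print(env.pinch_z)
for n in ("scene","top","wrist"):
    im=eyes.grab_frame(n); cv2.imwrite(f"pics/a_{n}.png",im)
    c=eyes.calibration(n); print(n,c)
E
```

```text
pics
{'clock': 0.0, 'joint_positions': array([ 5.98977809e+01,  2.01266999e+01,  9.46771082e+01, -2.38066233e-03,
        6.52664533e+01, -4.84676574e+00]), 'joint_velocities': array([-0.04675489, -0.05347369,  0.01291934, -0.10750768, -0.12556037,
       -0.07461   ]), 'joint_efforts': array([-1.26358050e-04, -5.06088424e+01, -2.91407901e+01, -7.54926464e-05,
        4.43352823e-03,  2.50622026e-05]), 'position': array([234.57295707, 497.33023534, 404.13466475]), 'tool_rot': array([-1.79929807e+02, -3.78314915e-03,  1.54745542e+02]), 'contact_force': array([-0.48366589, -0.69510324, -0.07011257]), 'moment': array([ 0.00541866, -0.02858813,  0.02875376]), 'grip_width': 0.9999896246383391}
154.70000000000002
scene {'camera_matrix': array([[440.94292492,   0.        , 280.16822854],
       [  0.        , 440.94292492, 203.67191381],
       [  0.        ,   0.        ,   1.        ]]), 'rvec': array([ 1.54164986,  1.8685898 , -0.91249433]), 'tvec': array([  17.16672606, -177.27365495, 1794.27968741])}
top {'camera_matrix': array([[400.68139128,   0.        , 287.23847516],
       [  0.        , 400.68139128, 212.70633934],
       [  0.        ,   0.        ,   1.        ]]), 'rvec': array([ 2.23141078, -1.97707195,  0.2014287 ]), 'tvec': array([  13.71969453,  508.49598736, 1042.29299513])}
wrist {'camera_matrix': array([[340.77828391,   0.        , 276.87794507],
       [  0.        , 340.77828391, 208.65665107],
       [  0.        ,   0.        ,   1.        ]]), 'rvec': array([-2.41256007, -1.52992859, -0.24936861]), 'tvec': array([-548.81083721,  -41.80688526,  380.76745457])}
```

View pics/a_scene.png

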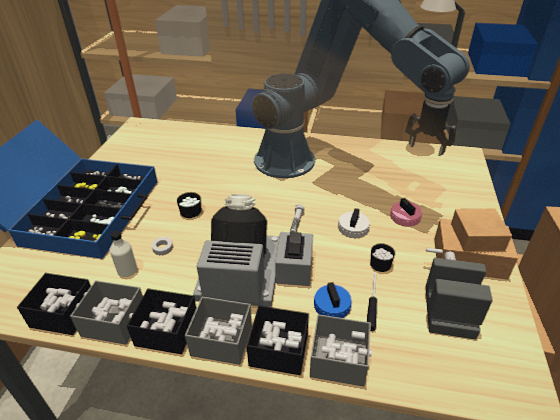

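View pics/a_top.png

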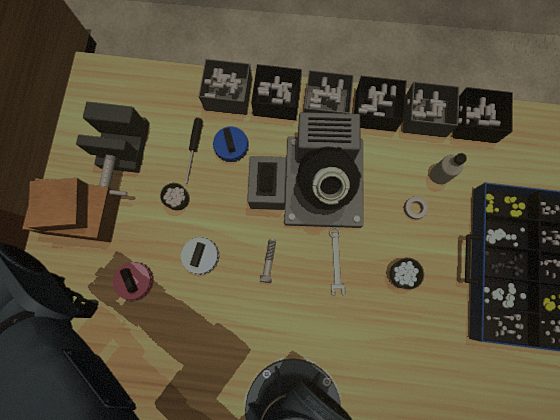

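View pics/a_wrist.png

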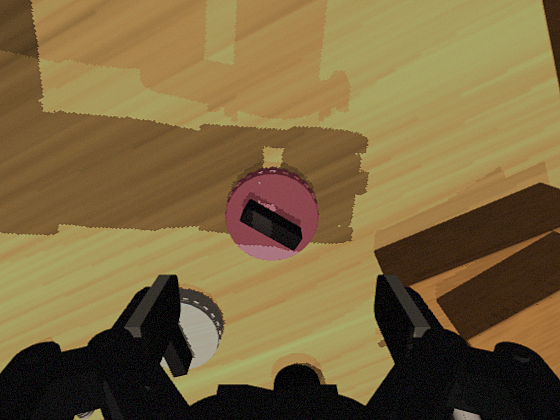

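The aluminium lid is at top (199,256) and scene (354,224). The pink one at top (132,281) and the blue one at top (231,144) are the look-alikes. I'll check this in enlarged crops.

```bash
cat > h.py <<'E'
import numpy as np, cv2
from scipy.spatial.transform import Rotation as Ro
from station import read_state, eyes, env
def cal(n):
    c=eyes.calibration(n); return c['camera_matrix'],cv2.Rodrigues(c['rvec'])[0],np.array(c['tvec']).ravel()
def ray(c,uv):
    K,R,t=c; d=R.T@np.linalg.inv(K)@np.array([uv[0],uv[1],1.]); return -R.T@t,d/np.linalg.norm(d)
def onz(c,uv,z):
    o,d=ray(c,uv); return o+d*(z-o[2])/d[2]
def proj(c,P):
    K,R,t=c; q=(K@(R@np.atleast_2d(P).T+t[:,None])).T; return q[:,:2]/q[:,2:]
def tri(obs):
    A=np.zeros((3,3));b=np.zeros(3)
    for c,uv in obs:
        o,d=ray(c,uv);M=np.eye(3)-np.outer(d,d);A+=M;b+=M@o
    X=np.linalg.solve(A,b); return X
def tool():
    s=read_state(); return np.array(s['position']),Ro.from_euler('xyz',s['tool_rot'],degrees=True).as_matrix()
E
python3 - <<'E'
from h import *
t=cv2.imread('pics/a_top.png');s=cv2.imread('pics/a_scene.png')
a=cv2.resize(t[226:286,160:240],None,fx=5,fy=5,interpolation=3)
b=cv2.resize(t[130:230,245:365],None,fx=5,fy=5,interpolation=3)
c=cv2.resize(s[180:310,190:390],None,fx=4,fy=4,interpolation=3)
cv2.imwrite('pics/b1.png',a);cv2.imwrite('pics/b2.png',b);cv2.imwrite('pics/b3.png',c)
for n in ('top','scene'):
  for q in ('lid','tumbler','rocker','tub_caps','tub_nuts','big_bolt','wrench'):
    print(n,q,[(np.round(r['bbox']),round(r['p'],2)) for r in eyes.boxes_of(n,q)][:3])
ct=cal('top'); print(onz(ct,(199,256),30), onz(ct,(199,256),60), Ro.from_matrix(ct[1]).as_euler('xyz',degrees=True))
for uv in [(286,138),(363,138),(363,226),(286,226)]: print(onz(ct,uv,15))
print(read_state()['clock'])
E
```

```text
top lid [(array([112., 261.,  43.,  38.]), 0.87), (array([214., 125.,  33.,  36.]), 0.68), (array([180., 238.,  41.,  36.]), 0.67)]
top tumbler [(array([250., 113., 117., 114.]), 0.83)]
top rocker [(array([264., 163.,  15.,  26.]), 0.56)]
top tub_caps [(array([388., 256.,  37.,  30.]), 0.58), (array([262., 162.,  14.,  28.]), 0.2)]
top tub_nuts [(array([163., 179.,  26.,  29.]), 0.64), (array([181., 235.,  39.,  39.]), 0.56)]
top big_bolt [(array([260., 239.,  16.,  46.]), 0.82), (array([180., 234.,  40.,  41.]), 0.37)]
top wrench []
scene lid [(array([315., 283.,  38.,  34.]), 0.98), (array([391., 202.,  30.,  25.]), 0.96), (array([334., 207.,  36.,  29.]), 0.67)]
scene tumbler [(array([193., 196., 118., 114.]), 0.88)]
scene rocker [(array([287., 233.,  19.,  23.]), 0.69)]
scene tub_caps [(array([179., 193.,  21.,  24.]), 0.81)]
scene tub_nuts [(array([368., 243.,  30.,  32.]), 0.97), (array([286., 228.,  16.,  28.]), 0.19)]
scene big_bolt [(array([294., 206.,   6.,  28.]), 0.76)]
scene wrench []
[359.02725546 299.81408832  30.        ] [356.93848178 292.87826239  60.        ] [178.50747742 -11.61108879 -82.93133509]
[732.97221872 106.47325671  15.        ]
[ 760.15038997 -118.18901078   15.        ]
[ 498.53522254 -139.8216006    15.        ]
[472.5297582   74.68303901  15.        ]
0.85
```

View pics/b1.png

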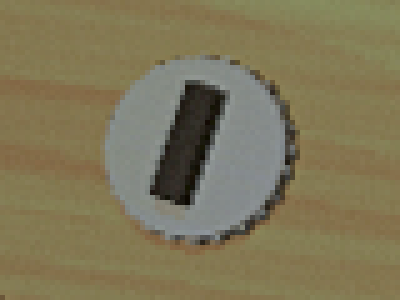

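View pics/b2.png

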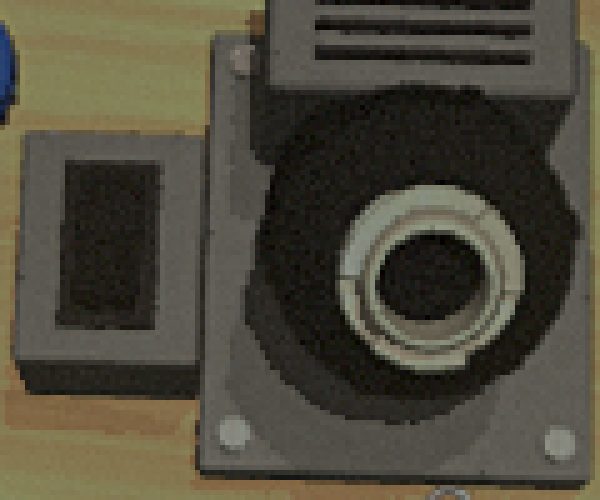

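View pics/b3.png

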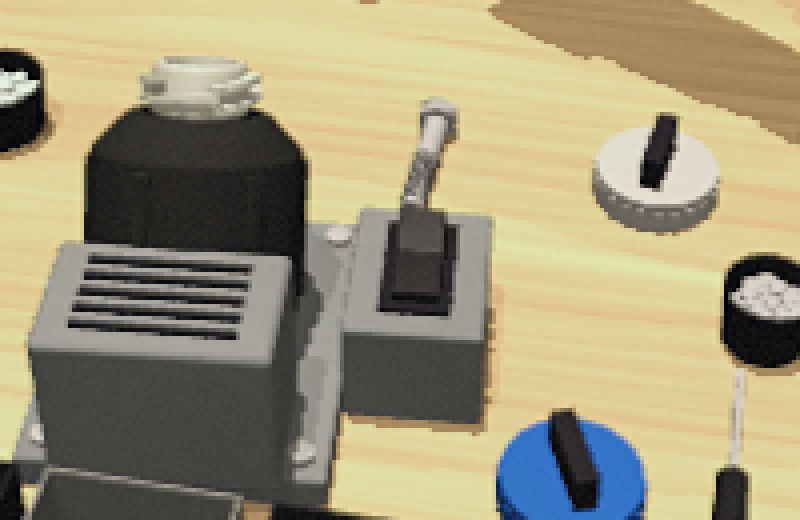

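The crop confirms it: the white/aluminium lid at top (199,256) is the one. Its bar runs roughly along the image vertical, tilted a little. The neck rim is near top (331,185), the rocker near (267,179).

Run:
```python
from h import *
K,R,t=cal('wrist'); p,T=tool()
print('cam in tool',T.T@(-R.T@t-p)); print((R@T).T.round(3))
ct,cs=cal('top'),cal('scene')
print('topcam',-ct[1].T@ct[2],'scene cam',-cs[1].T@cs[2])
# lid plate centre z=30 : crop centre
c=np.array([193,147])/5+[160,226]
X=onz(ct,c,30);print('lid',X)
e=[onz(ct,np.array(q)/5+[160,226],60) for q in ((207,88),(172,200))]
# bar ends
e=[onz(ct,np.array(q)/5+[160,226],60) for q in ((210,86),(170,202))]
d=e[0]-e[1];print('bar',e,np.linalg.norm(d),np.degrees(np.arctan2(d[1],d[0])), (e[0]+e[1])/2)
# rim
m=tri([(ct,np.array([432,275])/5+[245,130]),(cs,np.array([203,66])/4+[190,180])]);print('mouth',m,proj(ct,m),proj(cs,m))
```

```text
cam in tool [81.78461781 -0.79814757 30.46553989]
[[ 0.    -0.948 -0.319]
 [ 1.     0.     0.   ]
 [-0.    -0.319  0.948]]
topcam [ 282.87100967   46.93534463 1123.79364306] scene cam [1489.05652236  287.12159412  975.41381233]
lid [360.51018052 301.16734131  30.        ]
bar [array([391.60679318, 290.55416576,  60.        ]), array([328.28417123, 301.45882061,  60.        ])] 64.25469592806354 -9.770949594335095 [359.9454822  296.00649318  60.        ]
mouth [545.74272602 -22.10238076 221.73350405] [[330.63350751 185.09399362]] [[240.11462938 196.44147698]]
```

```bash
cat >> h.py <<'E'
def Rdown(yaw): return Ro.from_euler('xyz',[180,0,yaw],degrees=True).as_matrix()
def delta(P,Rt,note=''):
    p,T=tool(); d=T.T@(np.asarray(P)-p); w=Ro.from_matrix(T.T@Rt).as_rotvec(degrees=True)
    print(note,'d',d.round(1),'w',w.round(2)); return d,w
E
python3 - <<'E'
from h import *
delta([360,298,340],Rdown(170.2))
E
```

```text
d [-198.5 -126.9   64.7] w [ -0.     0.   -15.46]
```

Request:
carry_out:
  plan:
    - {"x":-49,"y":-31,"z":16,"wx":0,"wy":0,"wz":-4}
    - {"x":-98,"y":-62,"z":32,"wx":0,"wy":0,"wz":-8}
    - {"x":-147,"y":-95,"z":48,"wx":0,"wy":0,"wz":-12}
    - {"x":-198.5,"y":-127,"z":65,"wx":0,"wy":0,"wz":-15.5}
    - {"x":-198.5,"y":-127,"z":65,"wx":0,"wy":0,"wz":-15.5}
  grip: -1

```text
clock: 1.48
position: [361.4, 295.2, 338.8]
tool_rot: [-179.9, -0.1, 170.0]
contact_force: [-0.4, 0.5, 0.4]
grip_width: 1.002
```

Run:
```python
from h import *
print(read_state())
im=eyes.grab_frame('wrist'); cv2.imwrite('pics/c1.png',im)
np.save('c1.npy',np.array([cal('wrist')],dtype=object),allow_pickle=True)
im=eyes.grab_frame('top'); cv2.imwrite('pics/c1t.png',im)
print([(np.round(r['bbox']),round(r['p'],2)) for r in eyes.boxes_of('wrist','lid')][:3])
```

```text
{'clock': 1.475, 'joint_positions': array([ 3.35296417e+01,  1.65554160e+01,  1.10352537e+02, -2.28359751e-02,
        5.31970736e+01, -4.64751759e+01]), 'joint_velocities': array([ 4.28413425, -0.49220079, -2.03298241,  0.97388767,  1.0923527 ,
        4.78602969]), 'joint_efforts': array([ -3.23765114, -42.10434079, -23.89314651,  -0.2605236 ,
        -0.25868682,  -1.24768764]), 'position': array([361.37875352, 295.20744312, 338.84259655]), 'tool_rot': array([-1.79914430e+02, -6.35787440e-02,  1.70018467e+02]), 'contact_force': array([-0.40366358,  0.46450486,  0.40773746]), 'moment': array([0.01652603, 0.02038241, 0.00534877]), 'grip_width': 1.0020132283770882}Traceback (most recent call last):
  File "<stdin>", line 4, in <module>
ValueError: could not broadcast input array from shape (3,3) into shape (3,)
```

View pics/c1.png

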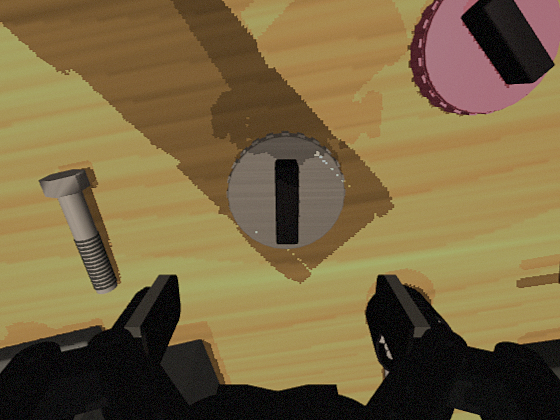

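Wrist view: aluminium lid centred at about (286,190), with the bar upright in the image from (288,159) to (287,244). The pink lid is at the top right.

Run:
```python
from h import *
for i in range(2): 
    c=cal('wrist');s=read_state();im=eyes.grab_frame('wrist')
cv2.imwrite('pics/c2.png',im); print(s['position'],s['tool_rot'],s['clock'])
hs=cv2.cvtColor(im,cv2.COLOR_BGR2GRAY)
roi=hs[140:265,255:320]; m=(roi<45).astype(np.uint8)
n,l,st,ce=cv2.connectedComponentsWithStats(m); i=1+st[1:,4].argmax(); print(st[i],ce[i])
pts=np.argwhere(l==i)[:,::-1].astype(np.float32)+[255,140]
r=cv2.minAreaRect(pts.astype(np.float32)); b=cv2.boxPoints(r); print(r,b)
# top-face corners at z=60
for q in b: print(q,onz(c,q,60).round(1))
cv2.imwrite('pics/c2z.png',cv2.resize(im[120:270,210:370],None,fx=4,fy=4,interpolation=3))
print([(np.round(r['bbox']),round(r['p'],2)) for r in eyes.boxes_of('wrist','lid')][:3])
# predicted image of lid for hyp
```

```text
[360.23450766 297.7649186  339.8251069 ] [ 1.79987067e+02 -8.17573097e-04  1.70133101e+02] 1.575
[  17   20   23   85 1903] [28.12559117 61.86495008]
((283.0, 202.0), (84.0, 22.0), 90.0) [[272. 160.]
 [294. 160.]
 [294. 244.]
 [272. 244.]]
[272. 160.] [324.1 299.7  60. ]
[294. 160.] [326.9 315.6  60. ]
[294. 244.] [393.7 305.1  60. ]
[272. 244.] [390.7 287.8  60. ]
[(array([225., 132., 115., 119.]), 0.96), (array([404.,   0., 152., 117.]), 0.7)]
```

View pics/c2z.png

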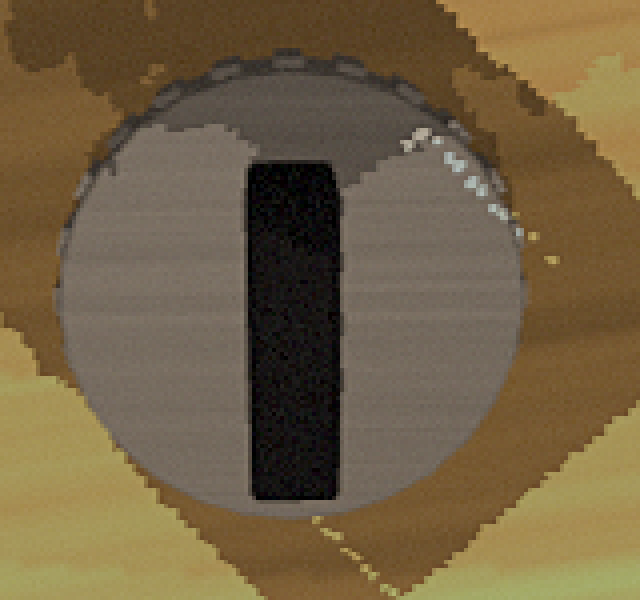

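Run:
```python
from h import *
from scipy.optimize import least_squares
c=cal('wrist')
def pr(v):
    x,y,a=v; a=np.radians(a); R=np.array([[np.cos(a),-np.sin(a)],[np.sin(a),np.cos(a)]])
    C=[]
    for z in (30.,60.):
        for sx in(-32,32):
            for sy in (-9,9): C.append([*(R@[sx,sy]+[x,y]),z])
    b=proj(c,C); th=np.linspace(0,2*np.pi,180)
    d=proj(c,np.c_[x+50*np.cos(th),y+50*np.sin(th),0*th+30])
    h=b
    u=b[np.argsort(b[:,1])]
    return np.array([b[:,0].min(),b[:,0].max(),b[:,1].min(),b[:,1].max(),d[:,0].min(),d[:,0].max(),d[:,1].max()])
meas=np.array([271.6,295.2,160.2,244.8,224.3,341.2,249.3])
r=least_squares(lambda v:pr(v)-meas,[360,300,-10],diff_step=1e-3)
print(r.x,r.fun)
for a in (-12,-11,-10,-9,-8):
    q=least_squares(lambda v:pr([*v,a])-meas,[360,300]);print(a,q.x,q.fun.round(2),q.cost)
```

```text
[361.54021357 302.75251015  -9.71174516] [-0.21226471  0.44745396 -0.88693489  0.64818451 -0.21857507 -0.03783091
  0.34930933]
-12 [361.54421007 302.60965623] [-1.57  1.96 -1.25  1.05 -0.38 -0.2   0.38] 4.653508336048836
-11 [361.53536786 302.63340717] [-0.85  1.25 -1.1   0.88 -0.36 -0.18  0.36] 2.278237420897186
-10 [361.52729395 302.65956362] [-0.12  0.54 -0.94  0.7  -0.33 -0.15  0.35] 0.9586287464396729
-9 [361.5822532 302.9715148] [-0.45  0.21 -1.01  0.78  0.04  0.22  0.35] 1.0262402389263718
-8 [361.61065157 303.07495761] [-1.05  0.65 -1.18  0.95  0.17  0.35  0.36] 2.0462885842535417
```

Run:
```python
from h import *
delta([361.5,302.7,205.2],Rdown(170.3))
```

```text
d [ -1.1   4.2 134.9] w [ 0.04  0.02 -0.02]
```

Request:
carry_out:
  plan:
    - {"x":-1,"y":4.2,"z":45,"wx":0,"wy":0,"wz":0}
    - {"x":-1,"y":4.2,"z":90,"wx":0,"wy":0,"wz":0}
    - {"x":-1,"y":4.2,"z":120,"wx":0,"wy":0,"wz":0}
    - {"x":-1,"y":4.2,"z":135,"wx":0,"wy":0,"wz":0}
    - {"x":-1,"y":4.2,"z":135,"wx":0,"wy":0,"wz":0}

```text
clock: 2.3
position: [361.4, 302.4, 204.5]
tool_rot: [-180.0, -0.0, 170.3]
contact_force: [0.2, 1.0, -0.2]
grip_width: 1.002
```

Request:
carry_out:
  plan:
    - {"x":0,"y":0,"z":0}
    - {"x":0,"y":0,"z":0}
    - {"x":0,"y":0,"z":0}
    - {"x":0,"y":0,"z":0}
    - {"x":0,"y":0,"z":0}
  grip: 1
  grip_force: 70

```text
$.plan[0]: bad value
```

Run:
```python
from h import *
s=read_state();print(s['position'],s['tool_rot'],s['contact_force'],s['grip_width'],s['clock'])
cv2.imwrite('pics/d1.png',eyes.grab_frame('wrist'))
```

```text
[361.38171889 302.44864923 204.54664055] [-1.79972485e+02 -3.17738838e-02  1.70301315e+02] [ 0.19221231  0.95481467 -0.20474801] 1.0019011921224448 2.3
```

View pics/d1.png

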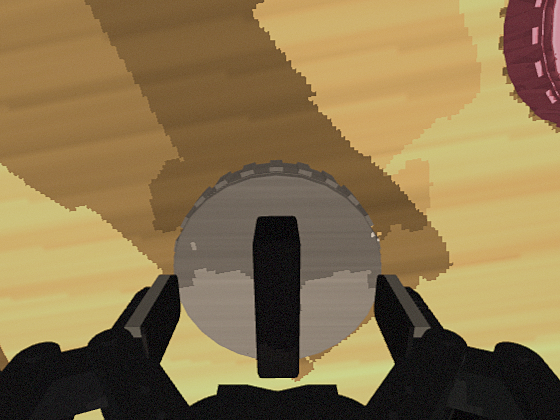

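The bar sits between the fingers with its centre at about (277,300). The row without turn values was refused, so I'll send all six fields and close.

Request:
carry_out:
  plan:
    - {"x":0,"y":0,"z":0,"wx":0,"wy":0,"wz":0}
    - {"x":0,"y":0,"z":0,"wx":0,"wy":0,"wz":0}
    - {"x":0,"y":0,"z":0,"wx":0,"wy":0,"wz":0}
    - {"x":0,"y":0,"z":0,"wx":0,"wy":0,"wz":0}
    - {"x":0,"y":0,"z":0,"wx":0,"wy":0,"wz":0}
  grip: 1
  grip_force: 70

```text
clock: 2.98
position: [361.8, 301.9, 205.2]
tool_rot: [180.0, 0.0, 170.3]
contact_force: [-0.8, -1.0, 6.7]
grip_width: 0.196
```

Run:
```python
from h import *
s=read_state();print(s['position'],s['tool_rot'],s['contact_force'],s['moment'],s['grip_width'],s['clock'])
cv2.imwrite('pics/d2.png',eyes.grab_frame('wrist'))
```

```text
[361.81585845 301.89321188 205.15367237] [1.79980138e+02 2.67570459e-02 1.70251398e+02] [-0.76060493 -1.04933487  6.69148053] [-0.10837872  0.10427794  0.07376306] 0.1961059267468073 2.975
```

View pics/d2.png

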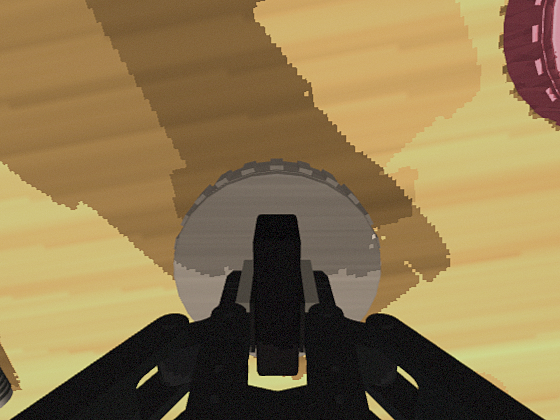

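Run:
```python
from h import *
c=cal('wrist');p,T=tool();im=cv2.imread('pics/d2.png')
o=im.copy();th=np.linspace(0,2*np.pi,200)
for dx,col in ((-1.5,(0,0,255)),(0.4,(0,255,0)),(2.3,(255,0,0))):
    def P(x,y,z): return p+T@np.array([x+dx,y,160.15+z])
    q=proj(c,[P(50*np.cos(a),50*np.sin(a),15) for a in th])
    print(dx,q.min(0),q.max(0)); cv2.polylines(o,[q.round().astype(int)],True,col,1)
    b=proj(c,[P(x,y,-15) for x,y in((32,9),(32,-9),(-32,-9),(-32,9))]);print(b.round(1).tolist())
    cv2.polylines(o,[b.round().astype(int)],True,col,1)
cv2.imwrite('pics/d3.png',cv2.resize(o[150:400,150:400],None,fx=2.4,fy=2.4,interpolation=0))
```

```text
-1.5 [173.99063218 175.51925246] [383.05680917 361.12425286]
[[303.5, 242.0], [254.5, 242.0], [257.6, 379.4], [299.8, 379.4]]
0.4 [173.60634694 171.21444059] [383.45524507 358.21330543]
[[303.7, 237.3], [254.4, 237.2], [257.5, 375.9], [299.9, 375.9]]
2.3 [173.21917335 166.87406173] [383.85667548 355.28260242]
[[303.8, 232.4], [254.3, 232.4], [257.5, 372.3], [300.0, 372.3]]
```

View pics/d3.png

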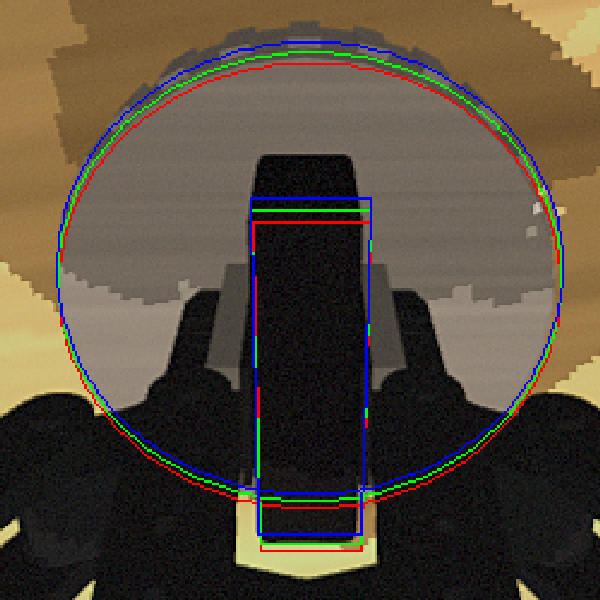

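Run:
```python
from h import *
ct=cal('top')
f=lambda q,z:onz(ct,np.array(q)/5+[245,130],z)
def ang(a,b,z):
    d=f(b,z)-f(a,z); return np.linalg.norm(d).round(1),np.degrees(np.arctan2(d[1],d[0])).round(2)
print('box L',ang((17,360),(22,130),90),'front',ang((197,368),(17,362),90))
print('rocker L',ang((56,325),(66,160),92),ang((155,328),(161,162),92))
print('base L',ang((200,470),(213,35),15),'R',ang((588,483),(585,45),15),'front',ang((588,483),(200,470),15))
print('screws',ang((558,445),(233,433),20))
psi=np.radians(6.7)
mz=np.array([-.5*np.cos(psi),-.5*np.sin(psi),.866]); my=np.array([-np.sin(psi),np.cos(psi),0]); mx=np.cross(my,mz)
R=np.c_[my,mx,-mz]; print(np.linalg.det(R),Ro.from_matrix(R).as_euler('xyz',degrees=True))
m=np.array([545.7,-22.1,221.7])
P=m+mz*310-my*110; print(P)
delta(P,R)
```

```text
box L (np.float64(128.2), np.float64(6.84)) front (np.float64(95.4), np.float64(94.95))
rocker L (np.float64(91.9), np.float64(4.46)) (np.float64(92.4), np.float64(5.24))
base L (np.float64(259.9), np.float64(5.3)) R (np.float64(261.0), np.float64(5.13)) front (np.float64(217.8), np.float64(94.96))
screws (np.float64(182.3), np.float64(94.76))
0.999956 [149.99927222   0.          96.7       ]
[ 404.5923304 -149.4327357  490.16     ]
 d [-118.8 -437.4 -285.1] w [-25.7  -19.22  71.76]
```

```bash
cat >> h.py <<'E'
def frame(psi):
    psi=np.radians(psi); mz=np.array([-.5*np.cos(psi),-.5*np.sin(psi),np.sqrt(.75)]); my=np.array([-np.sin(psi),np.cos(psi),0]); mx=np.cross(my,mz)
    return mx,my,mz,np.c_[my,mx,-mz]
M0=np.array([545.7,-22.1,221.7])
E
python3 - <<'E'
from h import *
mx,my,mz,R=frame(5.1)
delta(M0+mz*310-my*110,R)
E
```

```text
d [-114.6 -434.1 -285.1] w [-25.5  -19.64  73.32]
```

Request:
carry_out:
  plan:
    - {"x":0,"y":0,"z":-20,"wx":0,"wy":0,"wz":0}
    - {"x":0,"y":0,"z":-60,"wx":0,"wy":0,"wz":0}
    - {"x":0,"y":-20,"z":-115,"wx":0,"wy":0,"wz":0}
    - {"x":-15,"y":-50,"z":-160,"wx":-4,"wy":-3,"wz":10}
    - {"x":-25,"y":-100,"z":-185,"wx":-7,"wy":-6,"wz":20}

```text
clock: 3.65
position: [369.6, 198.4, 391.8]
tool_rot: [172.0, 4.7, 150.1]
contact_force: [-0.5, -0.2, -2.6]
grip_width: 0.201
```

Run:
```python
from h import *
print(read_state())
mx,my,mz,R=frame(5.1)
delta(M0+mz*310-my*110,R)
```

```text
{'clock': 3.65, 'joint_positions': array([ 21.57690673,   5.72241619, 115.45649986,   1.71928039,
        49.65371741, -39.9110929 ]), 'joint_velocities': array([-52.13381224, -42.9621156 ,  22.89080094,   3.85223058,
       -10.87622841,  25.39136741]), 'joint_efforts': array([ 1.03072420e+01, -2.97858167e+01, -2.99381250e+01,  2.20904402e-01,
        2.48694664e-02, -6.25229124e-01]), 'position': array([369.6049098 , 198.41862036, 391.79169163]), 'tool_rot': array([172.01266712,   4.72478763, 150.14987957]), 'contact_force': array([-0.45547489, -0.23984922, -2.57970531]), 'moment': array([-0.05630551,  0.07798391,  0.00938253]), 'grip_width': 0.20119610140821675}
 d [-205.9 -268.5 -120.2] w [-18.01 -13.85  53.68]
```

Request:
carry_out:
  plan:
    - {"x":-35,"y":-45,"z":-20,"wx":-3,"wy":-2.3,"wz":9}
    - {"x":-70,"y":-90,"z":-40,"wx":-6,"wy":-4.6,"wz":18}
    - {"x":-105,"y":-135,"z":-60,"wx":-9,"wy":-7,"wz":27}
    - {"x":-140,"y":-180,"z":-80,"wx":-12,"wy":-9.2,"wz":36}
    - {"x":-173,"y":-224,"z":-100,"wx":-15,"wy":-11.5,"wz":45}

```text
clock: 4.28
position: [397.7, -90.0, 472.7]
tool_rot: [153.4, 2.1, 103.8]
contact_force: [1.4, 0.3, -2.5]
grip_width: 0.196
```

Run:
```python
from h import *
mx,my,mz,R=frame(5.1)
print(read_state()['joint_positions'])
delta(M0+mz*310-my*110,R)
```

```text
[-22.37289302  -3.4108479  113.8000459   18.57527003  48.04947417
 -46.49158856]
 d [-55.3  -2.  -18.3] w [-3.25 -2.23  8.64]
```

Request:
carry_out:
  plan:
    - {"x":-30,"y":-2,"z":-10,"wx":-1.8,"wy":-1.2,"wz":4.5}
    - {"x":-50,"y":-2,"z":-17,"wx":-3.2,"wy":-2.2,"wz":8.5}
    - {"x":-50,"y":-2,"z":-17,"wx":-3.2,"wy":-2.2,"wz":8.5}
    - {"x":-50,"y":-2,"z":-17,"wx":-3.2,"wy":-2.2,"wz":8.5}

```text
clock: 4.78
position: [401.0, -137.8, 487.9]
tool_rot: [150.2, 0.1, 95.6]
contact_force: [0.5, -0.4, -3.6]
grip_width: 0.195
```

Run:
```python
from h import *
s=read_state();print(s['position'],s['tool_rot'],s['joint_positions'],s['contact_force'])
c=cal('wrist');im=eyes.grab_frame('wrist');cv2.imwrite('pics/e1.png',im)
np.savez('e1.npz',K=c[0],R=c[1],t=c[2]); print(proj(c,M0))
```

```text
[ 400.97213949 -137.75060316  487.89994071] [1.50229682e+02 9.36416907e-02 9.56277146e+01] [-28.7428267   -2.55535658 111.15207168  21.97540567  48.2401535
 -45.77463682] [ 0.52598379 -0.38177645 -3.55040309]
[[280.49900063  65.94634179]]
```

View pics/e1.png

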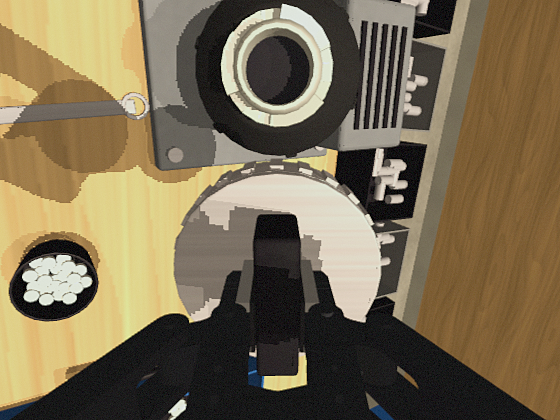

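Wrist view from along the axis: the neck rim is at about (279,68), against a prediction of (280.5,66). The lid is held at (277,260).

Run:
```python
from h import *
z=np.load('e1.npz');c=(z['K'],z['R'],z['t']);im=cv2.imread('pics/e1.png')
cv2.imwrite('pics/e2.png',cv2.resize(im[0:135,210:350],None,fx=5,fy=5,interpolation=3)[:600])
o=im.copy();mx,my,mz,R=frame(5.1);th=np.linspace(0,2*np.pi,200)
for r,dz,col in((28,0,(0,0,255)),(34,-30,(0,255,0))):
    q=proj(c,[M0+dz*mz+r*(mx*np.cos(a)+my*np.sin(a)) for a in th]); cv2.polylines(o,[(q*8).round().astype(int)],True,col,1,shift=3)
cv2.imwrite('pics/e3.png',cv2.resize(o[0:135,210:350],None,fx=5,fy=5,interpolation=0)[:600])
```

```text
(no output)
```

View pics/e2.png

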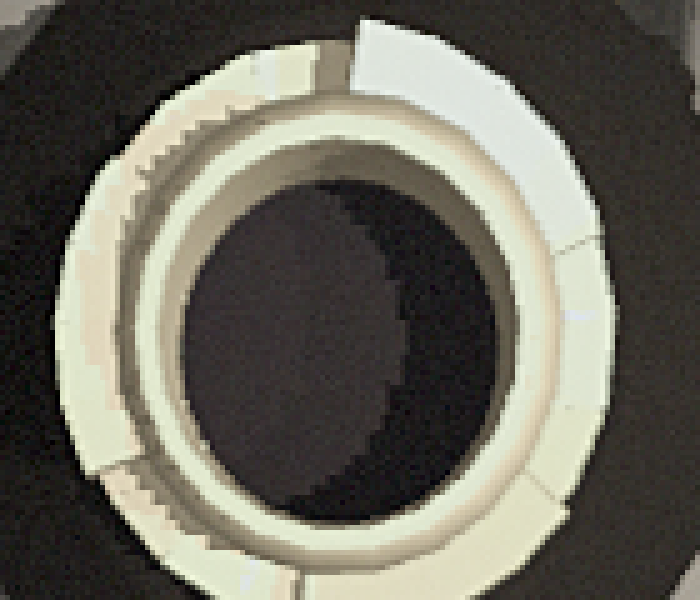

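View pics/e3.png

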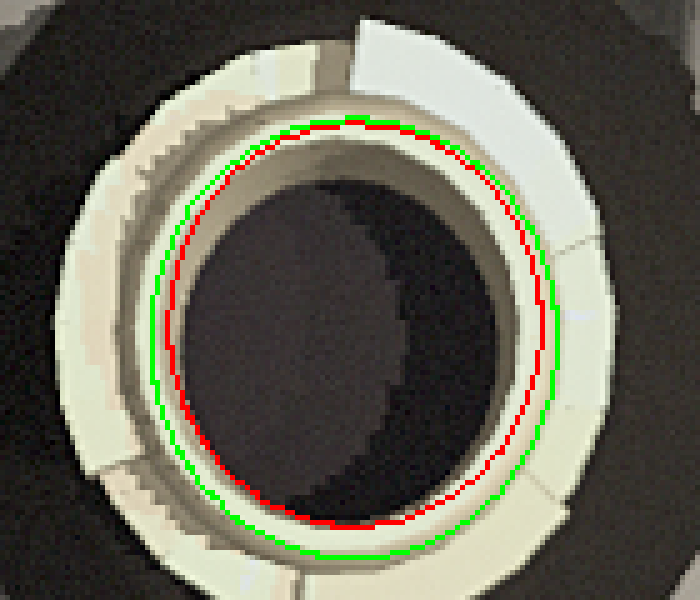

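Run:
```python
from h import *
z=np.load('e1.npz');c=(z['K'],z['R'],z['t']);ct,cs=cal('top'),cal('scene')
obs=[(ct,(331.3,185.1)),(cs,(240.2,196.8)),(c,(277.8,66.2))]
mx,my,mz,R=frame(5.1)
for sel in ([0,1,2],[0,2],[1,2],[0,1]):
    m=tri([obs[i] for i in sel]);d=m-M0
    print(sel,m.round(1),'mx,my,mz',(d@mx).round(1),(d@my).round(1),(d@mz).round(1),[ (proj(k,m)[0]-uv).round(1) for k,uv in obs])
s=cv2.imread('pics/a_scene.png');mm=tri(obs);th=np.linspace(0,2*np.pi,100)
q=proj(cs,[mm+28*(mx*np.cos(a)+my*np.sin(a)) for a in th])
s=cv2.resize(s[180:230,210:270],None,fx=10,fy=10,interpolation=3); cv2.polylines(s,[((q-[210,180]+.5)*10).round().astype(int)],True,(0,0,255),1); cv2.imwrite('pics/e4.png',s)
t=cv2.imread('pics/a_top.png');q=proj(ct,[mm+28*(mx*np.cos(a)+my*np.sin(a)) for a in th])
t=cv2.resize(t[155:215,300:360],None,fx=10,fy=10,interpolation=3); cv2.polylines(t,[((q-[300,155]+.5)*10).round().astype(int)],True,(0,0,255),1); cv2.imwrite('pics/e5.png',t)
```

```text
[0, 1, 2] [545.3 -22.7 220. ] mx,my,mz -1.2 -0.6 -1.3 [array([-0.5,  0.4]), array([-0.2,  0. ]), array([1.1, 0.7])]
[0, 2] [546.1 -23.  218.4] mx,my,mz -1.4 -0.9 -3.0 [array([-0.4,  0.3]), array([-0.3,  0.6]), array([0.9, 1.4])]
[1, 2] [544.6 -22.3 219.6] mx,my,mz -2.0 -0.1 -1.3 [array([-0.7,  0.7]), array([ 0., -0.]), array([0., 0.])]
[0, 1] [546.  -22.8 220.7] mx,my,mz -0.3 -0.7 -1.0 [array([-0.4,  0. ]), array([-0.3, -0. ]), array([2.3, 0.9])]
```

View pics/e4.png

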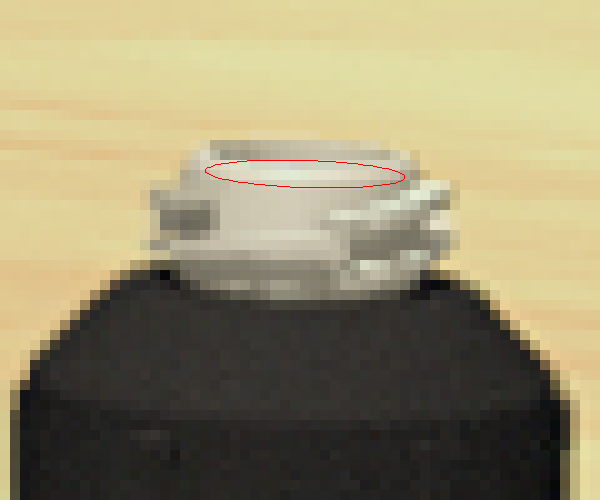

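View pics/e5.png

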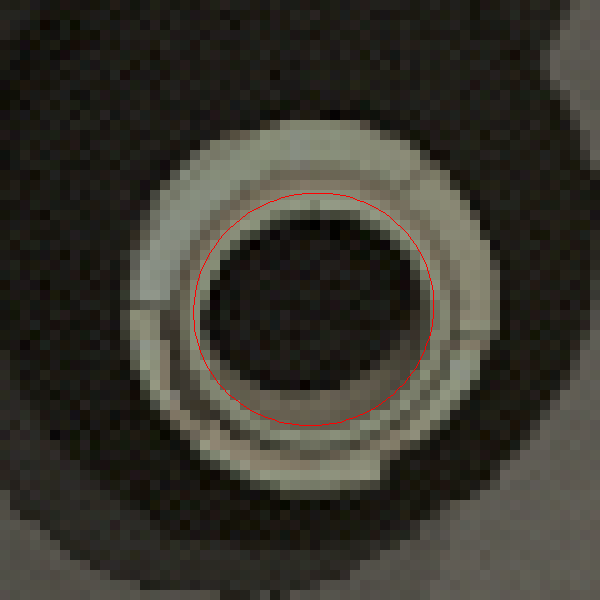

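Run:
```python
from h import *
z=np.load('e1.npz');c=(z['K'],z['R'],z['t']);ct,cs=cal('top'),cal('scene')
obs=[(ct,(331.2,185.5)),(cs,(240.0,195.2)),(c,(277.8,66.2))]
mx,my,mz,R=frame(5.1)
for sel in ([0,1,2],[0,2],[1,2],[0,1]):
    m=tri([obs[i] for i in sel]);d=m-M0
    print(sel,m.round(1),'mx,my,mz',(d@mx).round(1),(d@my).round(1),(d@mz).round(1),[ (proj(k,m)[0]-uv).round(1) for k,uv in obs])
m=tri([obs[1],obs[2]]);th=np.linspace(0,2*np.pi,100)
s=cv2.imread('pics/a_scene.png')
s=cv2.resize(s[180:230,210:270],None,fx=10,fy=10,interpolation=3)
for r,h,col in ((28,0,(0,0,255)),(34,-14,(0,255,0)),(30.5,0,(255,0,0))):
    q=proj(cs,[m+mz*h+r*(mx*np.cos(a)+my*np.sin(a)) for a in th]); cv2.polylines(s,[((q-[210,180]+.5)*10).round().astype(int)],True,col,1)
cv2.imwrite('pics/e6.png',s)
```

```text
[0, 1, 2] [543.2 -23.  223.9] mx,my,mz -1.1 -0.7 3.2 [array([-0.2,  0.4]), array([-0. ,  0.1]), array([1.2, 0.4])]
[0, 2] [544.8 -23.  220.2] mx,my,mz -1.6 -0.8 -0.8 [array([-0.3,  0.2]), array([-0.1,  1.4]), array([0.6, 1. ])]
[1, 2] [542.4 -23.  223.5] mx,my,mz -2.0 -0.6 3.3 [array([-0.2,  0.8]), array([ 0.1, -0. ]), array([0. , 0.3])]
[0, 1] [544.  -23.  224.7] mx,my,mz -0.0 -0.7 3.5 [array([-0.1,  0. ]), array([-0.1, -0. ]), array([2.7, 0.4])]
```

View pics/e6.png

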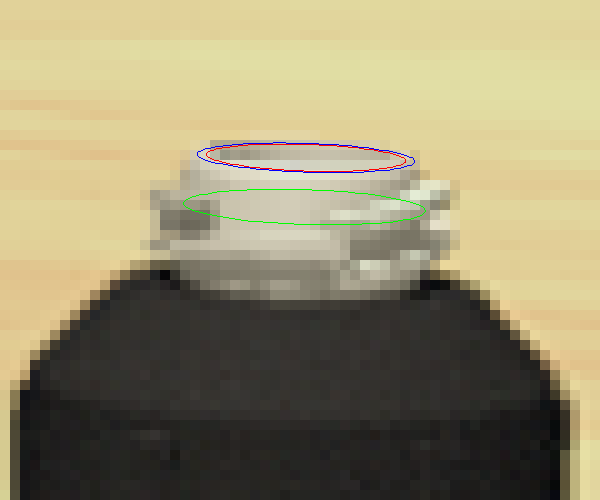

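```bash
cat >> h.py <<'E'
_mx,_my,_mz,_R=frame(5.1)
M=M0-1.3*_mx-0.7*_my+3*_mz
def tgt(h,th=0,dx=0,dy=0): # lid grip h out, offset dx along mx, dy along my, turned th deg about tool z
    return M+_mz*(h+160.15)+dx*_mx+dy*_my, _R@Ro.from_euler('z',th,degrees=True).as_matrix()
def lid():
    s=read_state();p,T=tool();g=p+T@np.array([0.2,0,160.15])-M
    f=s['contact_force'];Rm=np.c_[_mx,_my,_mz];th=np.degrees(np.arctan2(T[:,0]@_mx,T[:,0]@_my))
    print('t',s['clock'],'lid xyz',(Rm.T@g).round(2),'th',th.round(1),'tiltdeg',np.degrees(np.arccos(min(1,-T[:,2]@_mz))).round(2),'F mouth',(Rm.T@f).round(1),'Mom',(Rm.T@s['moment']).round(2),'grip',round(s['grip_width'],3),'q6',s['joint_positions'][5].round(1))
E
python3 - <<'E'
from h import *
lid(); delta(*tgt(70))
E
```

```text
t 4.825 lid xyz [   0.19 -100.76  144.65] th -0.5 tiltdeg 0.28 F mouth [-1.4  0.4 -2.1] Mom [0.03 0.44 0.03] grip 0.2 q6 -45.8
 d [101.2   0.4  75. ] w [-0.21 -0.19  0.52]
```

Request:
carry_out:
  plan:
    - {"x":40,"y":0,"z":10,"wx":0,"wy":0,"wz":0.2}
    - {"x":80,"y":0.2,"z":40,"wx":-0.2,"wy":-0.2,"wz":0.5}
    - {"x":101,"y":0.4,"z":75,"wx":-0.2,"wy":-0.2,"wz":0.5}
    - {"x":101,"y":0.4,"z":75,"wx":-0.2,"wy":-0.2,"wz":0.5}
    - {"x":101,"y":0.4,"z":75,"wx":-0.2,"wy":-0.2,"wz":0.5}

```text
clock: 5.45
position: [429.0, -34.1, 423.9]
tool_rot: [149.9, 0.1, 95.1]
contact_force: [-0.0, -0.1, -2.3]
grip_width: 0.2
```

Run:
```python
from h import *
lid(); delta(*tgt(45))
cv2.imwrite('pics/f1.png',eyes.grab_frame('scene')[170:330,160:400].repeat(3,0).repeat(3,1))
cv2.imwrite('pics/f2.png',eyes.grab_frame('wrist'))
```

```text
t 5.45 lid xyz [ 0.96 -0.8  70.61] th -0.0 tiltdeg 0.09 F mouth [-1.2 -0.1 -2. ] Mom [ 0.01  0.5  -0.04] grip 0.2 q6 -28.6
 d [ 0.9 -0.8 25.6] w [0.07 0.06 0.02]
```

View pics/f1.png

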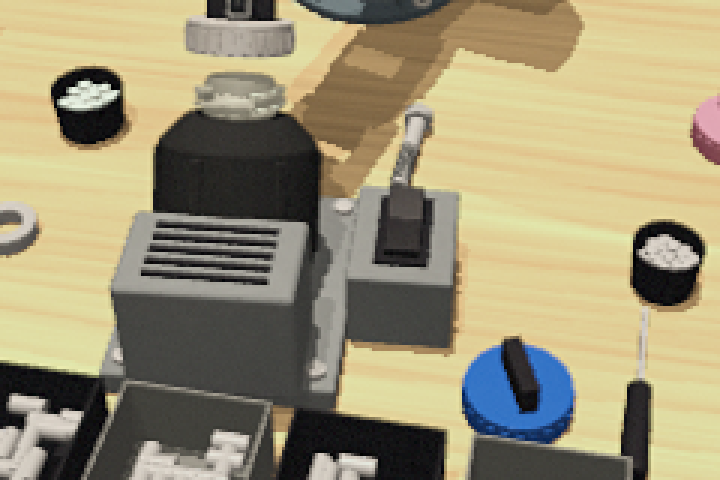

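View pics/f2.png

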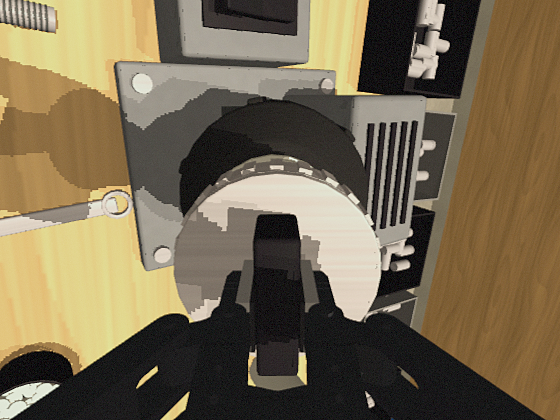

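In the scene crop the lid hangs square over the neck: lid centre at (240,38), rim at (239,85). I'll approach.

Request:
carry_out:
  plan:
    - {"x":0.8,"y":-0.7,"z":12,"wx":0,"wy":0,"wz":0}
    - {"x":0.8,"y":-0.7,"z":22,"wx":0,"wy":0,"wz":0}
    - {"x":0.8,"y":-0.7,"z":27.5,"wx":0,"wy":0,"wz":0}
    - {"x":0.8,"y":-0.7,"z":27.5,"wx":0,"wy":0,"wz":0}

```text
clock: 6.05
position: [442.2, -32.4, 398.8]
tool_rot: [150.0, 0.0, 95.0]
contact_force: [-0.3, 0.7, -1.7]
grip_width: 0.195
```

Run:
```python
from h import *
lid(); delta(*tgt(40))
```

```text
t 6.05 lid xyz [-0.22 -0.33 42.19] th 0.1 tiltdeg 0.07 F mouth [-1.1  0.7 -1.4] Mom [0.01 0.45 0.01] grip 0.195 q6 -29.4
 d [0.3 0.2 2.2] w [ 0.01  0.07 -0.06]
```

Request:
carry_out:
  plan:
    - {"x":0,"y":0,"z":1.5,"wx":0,"wy":0,"wz":0}
    - {"x":0,"y":0,"z":3,"wx":0,"wy":0,"wz":0}
    - {"x":0,"y":0,"z":3,"wx":0,"wy":0,"wz":0}

```text
clock: 6.42
position: [443.3, -32.2, 397.5]
tool_rot: [149.9, 0.1, 95.0]
contact_force: [-10.9, -1.6, 9.9]
grip_width: 0.2
```

Run:
```python
from h import *
lid()
```

```text
t 6.425 lid xyz [ 0.4  -0.35 40.53] th 0.0 tiltdeg 0.14 F mouth [-4.6 -0.6 14.1] Mom [-0.02  1.18 -0.06] grip 0.2 q6 -29.5
```

Request:
carry_out:
  plan:
    - {"x":0,"y":-0.4,"z":-0.7,"wx":0,"wy":0,"wz":0}
    - {"x":0,"y":-0.4,"z":-0.7,"wx":0,"wy":0,"wz":0}

```text
clock: 6.68
position: [442.9, -32.3, 397.5]
tool_rot: [149.9, 0.1, 95.0]
contact_force: [-2.4, -0.2, 2.7]
grip_width: 0.2
```

Run:
```python
from h import *
lid()
```

```text
t 6.675 lid xyz [ 0.08 -0.41 40.73] th 0.1 tiltdeg 0.16 F mouth [-0.7 -0.   3.5] Mom [-0.    0.55 -0.04] grip 0.2 q6 -29.5
```

Request:
carry_out:
  plan:
    - {"x":0,"y":0,"z":-0.4,"wx":0,"wy":0,"wz":-5}
    - {"x":0,"y":0,"z":-0.8,"wx":0,"wy":0,"wz":-10}
    - {"x":0,"y":0,"z":-0.8,"wx":0,"wy":0,"wz":-10}

```text
clock: 7.05
position: [442.5, -32.3, 397.6]
tool_rot: [150.3, 5.0, 103.7]
contact_force: [0.3, 0.2, -2.4]
grip_width: 0.196
```

Run:
```python
from h import *
lid()
```

```text
t 7.05 lid xyz [-0.48 -0.29 41.08] th -9.9 tiltdeg 0.09 F mouth [-0.9  0.1 -2.2] Mom [0.05 0.44 0.  ] grip 0.196 q6 -39.5
```

Request:
carry_out:
  plan:
    - {"x":0,"y":0.3,"z":0.7,"wx":0,"wy":0,"wz":0}
    - {"x":0,"y":0.3,"z":0.7,"wx":0,"wy":0,"wz":0}

```text
clock: 7.3
position: [443.1, -32.2, 397.2]
tool_rot: [150.3, 5.0, 103.6]
contact_force: [-0.2, 0.8, -2.3]
grip_width: 0.201
```

Run:
```python
from h import *
lid()
```

```text
t 7.3 lid xyz [-0.15 -0.22 40.38] th -9.9 tiltdeg 0.09 F mouth [-1.2  0.8 -1.9] Mom [-0.    0.52  0.02] grip 0.201 q6 -39.4
```

Request:
carry_out:
  plan:
    - {"x":0,"y":0,"z":1,"wx":0,"wy":0,"wz":0}
    - {"x":0,"y":0,"z":1.5,"wx":0,"wy":0,"wz":0}
    - {"x":0,"y":0,"z":1.5,"wx":0,"wy":0,"wz":0}

```text
clock: 7.68
position: [443.8, -32.1, 395.9]
tool_rot: [150.3, 5.0, 103.7]
contact_force: [-0.6, -0.3, -2.3]
grip_width: 0.194
```

Run:
```python
from h import *
lid()
```

```text
t 7.675 lid xyz [-0.17 -0.25 38.95] th -9.9 tiltdeg 0.1 F mouth [-1.7 -0.2 -1.7] Mom [0.03 0.59 0.01] grip 0.194 q6 -39.5
```

Request:
carry_out:
  plan:
    - {"x":0,"y":0,"z":1,"wx":0,"wy":0,"wz":0}
    - {"x":0,"y":0,"z":2,"wx":0,"wy":0,"wz":0}
    - {"x":0,"y":0,"z":2,"wx":0,"wy":0,"wz":0}

```text
clock: 8.05
position: [444.8, -32.0, 394.1]
tool_rot: [150.3, 5.0, 103.7]
contact_force: [-1.4, 0.3, -4.5]
grip_width: 0.196
```

Run:
```python
from h import *
lid()
```

```text
t 8.05 lid xyz [-0.26 -0.2  36.86] th -9.9 tiltdeg 0.08 F mouth [-3.5  0.4 -3.2] Mom [ 0.03  0.81 -0.01] grip 0.196 q6 -39.6
```

Request:
carry_out:
  plan:
    - {"x":0,"y":-0.7,"z":0,"wx":0,"wy":0,"wz":0}
    - {"x":0,"y":-0.7,"z":1,"wx":0,"wy":0,"wz":0}
    - {"x":0,"y":-0.7,"z":1.5,"wx":0,"wy":0,"wz":0}
    - {"x":0,"y":-0.7,"z":1.5,"wx":0,"wy":0,"wz":0}

```text
clock: 8.55
position: [445.0, -32.2, 392.6]
tool_rot: [150.3, 5.0, 103.7]
contact_force: [0.0, -0.1, -2.7]
grip_width: 0.199
```

Run:
```python
from h import *
lid()
```

```text
t 8.55 lid xyz [-0.69 -0.41 35.47] th -9.9 tiltdeg 0.11 F mouth [-1.3 -0.1 -2.4] Mom [-0.01  0.58  0.01] grip 0.199 q6 -39.8
```

Request:
carry_out:
  plan:
    - {"x":0,"y":0,"z":1,"wx":0,"wy":0,"wz":0}
    - {"x":0,"y":0,"z":2,"wx":0,"wy":0,"wz":0}
    - {"x":0,"y":0,"z":2,"wx":0,"wy":0,"wz":0}

```text
clock: 8.93
position: [446.0, -32.1, 390.9]
tool_rot: [150.3, 5.0, 103.7]
contact_force: [-0.9, -0.1, -2.3]
grip_width: 0.2
```

Run:
```python
from h import *
lid()
```

```text
t 8.925 lid xyz [-0.7  -0.42 33.43] th -9.9 tiltdeg 0.11 F mouth [-1.9  0.  -1.5] Mom [-0.01  0.51  0.02] grip 0.2 q6 -39.9
```

Request:
carry_out:
  plan:
    - {"x":0,"y":0,"z":1,"wx":0,"wy":0,"wz":0}
    - {"x":0,"y":0,"z":2,"wx":0,"wy":0,"wz":0}
    - {"x":0,"y":0,"z":2,"wx":0,"wy":0,"wz":0}

```text
clock: 9.3
position: [447.0, -32.0, 389.1]
tool_rot: [150.3, 5.0, 103.7]
contact_force: [0.0, 1.3, -4.1]
grip_width: 0.197
```

Run:
```python
from h import *
lid()
```

```text
t 9.3 lid xyz [-0.7  -0.44 31.45] th -9.9 tiltdeg 0.11 F mouth [-2.   1.3 -3.6] Mom [-0.05  0.46  0.07] grip 0.197 q6 -39.9
```

Request:
carry_out:
  plan:
    - {"x":0,"y":0,"z":1,"wx":0,"wy":0,"wz":0}
    - {"x":0,"y":0,"z":1.5,"wx":0,"wy":0,"wz":0}
    - {"x":0,"y":0,"z":1.5,"wx":0,"wy":0,"wz":0}

```text
clock: 9.68
position: [447.7, -31.9, 387.9]
tool_rot: [150.3, 5.0, 103.7]
contact_force: [-0.2, -0.2, -3.1]
grip_width: 0.2
```

Run:
```python
from h import *
lid()
cv2.imwrite('pics/g1.png',eyes.grab_frame('scene')[170:250,190:310].repeat(6,0).repeat(6,1))
```

```text
t 9.675 lid xyz [-0.75 -0.42 29.98] th -9.9 tiltdeg 0.11 F mouth [-1.7 -0.2 -2.6] Mom [-0.    0.45  0.02] grip 0.2 q6 -40.0
```

View pics/g1.png

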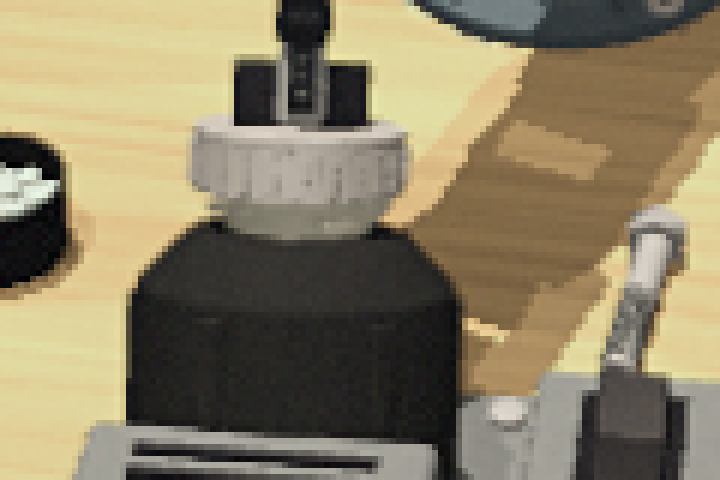

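The lid has gone over the neck, its skirt hiding the thread (crop, 190–410 × 115–210). It is still descending freely, so it is in a gap. I'll carry on down to contact.

Request:
carry_out:
  plan:
    - {"x":0,"y":0,"z":0.7,"wx":0,"wy":0,"wz":0}
    - {"x":0,"y":0,"z":1.2,"wx":0,"wy":0,"wz":0}
    - {"x":0,"y":0,"z":1.2,"wx":0,"wy":0,"wz":0}

```text
clock: 10.1
position: [448.3, -31.9, 386.9]
tool_rot: [150.3, 5.0, 103.7]
contact_force: [-1.4, 0.4, -0.8]
grip_width: 0.195
```

Run:
```python
from h import *
lid()
```

```text
t 10.1 lid xyz [-0.68 -0.43 28.9 ] th -9.9 tiltdeg 0.11 F mouth [-1.6  0.5  0. ] Mom [0.01 0.6  0.02] grip 0.195 q6 -40.1
```

Request:
carry_out:
  plan:
    - {"x":0,"y":0,"z":0.5,"wx":0,"wy":0,"wz":0}
    - {"x":0,"y":0,"z":0.5,"wx":0,"wy":0,"wz":0}

```text
clock: 10.35
position: [448.4, -31.9, 386.8]
tool_rot: [150.3, 5.0, 103.7]
contact_force: [-8.4, -0.5, 6.7]
grip_width: 0.195
```

Run:
```python
from h import *
lid()
```

```text
t 10.35 lid xyz [-0.62 -0.43 28.77] th -10.0 tiltdeg 0.12 F mouth [-4.   0.3 10. ] Mom [-0.    1.08 -0.03] grip 0.195 q6 -40.1
```

Request:
carry_out:
  plan:
    - {"x":0,"y":-0.2,"z":-0.3,"wx":0,"wy":0,"wz":0}
    - {"x":0,"y":-0.2,"z":-0.3,"wx":0,"wy":0,"wz":6}
    - {"x":0,"y":-0.2,"z":-0.3,"wx":0,"wy":0,"wz":12}
    - {"x":0,"y":-0.2,"z":-0.3,"wx":0,"wy":0,"wz":12}

```text
clock: 10.85
position: [448.3, -31.9, 386.5]
tool_rot: [150.0, -0.9, 93.3]
contact_force: [-0.5, -0.4, -2.4]
grip_width: 0.201
```

Run:
```python
from h import *
lid()
```

```text
t 10.85 lid xyz [-0.93 -0.46 28.5 ] th 2.0 tiltdeg 0.1 F mouth [-1.6 -0.4 -1.8] Mom [-0.02  0.44  0.04] grip 0.201 q6 -28.1
```

Request:
carry_out:
  plan:
    - {"x":0,"y":0,"z":0.5,"wx":0,"wy":0,"wz":5}
    - {"x":0,"y":0,"z":1,"wx":0,"wy":0,"wz":10}
    - {"x":0,"y":0,"z":1,"wx":0,"wy":0,"wz":10}

```text
clock: 11.22
position: [448.8, -31.9, 385.6]
tool_rot: [150.5, -5.9, 84.7]
contact_force: [0.0, 0.3, -2.9]
grip_width: 0.197
```

Run:
```python
from h import *
lid()
```

```text
t 11.225 lid xyz [-0.91 -0.45 27.52] th 11.9 tiltdeg 0.1 F mouth [-1.4  0.3 -2.6] Mom [0.02 0.43 0.  ] grip 0.197 q6 -18.3
```

Request:
carry_out:
  plan:
    - {"x":0,"y":0,"z":0.8,"wx":0,"wy":0,"wz":7}
    - {"x":0,"y":0,"z":1.5,"wx":0,"wy":0,"wz":14}
    - {"x":0,"y":0,"z":2.2,"wx":0,"wy":0,"wz":20}
    - {"x":0,"y":0,"z":2.2,"wx":0,"wy":0,"wz":20}

```text
clock: 11.72
position: [449.8, -31.8, 383.8]
tool_rot: [153.8, -15.3, 66.8]
contact_force: [-0.7, 0.1, -2.1]
grip_width: 0.196
```

Run:
```python
from h import *
lid()
```

```text
t 11.725 lid xyz [-0.83 -0.47 25.36] th 31.9 tiltdeg 0.1 F mouth [-1.7  0.2 -1.5] Mom [ 0.02  0.46 -0.  ] grip 0.196 q6 1.6
```

Request:
carry_out:
  plan:
    - {"x":0,"y":0,"z":0.7,"wx":0,"wy":0,"wz":6}
    - {"x":0,"y":0,"z":1.3,"wx":0,"wy":0,"wz":12}
    - {"x":0,"y":0,"z":1.3,"wx":0,"wy":0,"wz":12}

```text
clock: 12.1
position: [450.5, -31.7, 382.7]
tool_rot: [157.3, -20.2, 55.4]
contact_force: [-0.3, -0.1, -2.6]
grip_width: 0.201
```

Run:
```python
from h import *
lid()
```

```text
t 12.1 lid xyz [-0.76 -0.5  24.11] th 43.8 tiltdeg 0.11 F mouth [-1.6 -0.1 -2. ] Mom [ 0.    0.44 -0.03] grip 0.201 q6 13.5
```

Request:
carry_out:
  plan:
    - {"x":0,"y":0,"z":0.4,"wx":0,"wy":0,"wz":4}
    - {"x":0,"y":0,"z":0.8,"wx":0,"wy":0,"wz":8}
    - {"x":0,"y":0,"z":0.8,"wx":0,"wy":0,"wz":8}

```text
clock: 12.48
position: [450.7, -31.4, 382.0]
tool_rot: [160.3, -23.1, 47.4]
contact_force: [-3.3, 3.0, 0.4]
grip_width: 0.201
```

Run:
```python
from h import *
lid()
```

```text
t 12.475 lid xyz [-0.96 -0.21 23.39] th 51.7 tiltdeg 0.07 F mouth [-2.4  3.3  1.9] Mom [0.78 0.61 0.64] grip 0.201 q6 21.4
```

Request:
carry_out:
  plan:
    - {"x":0,"y":0,"z":0.2,"wx":0,"wy":0,"wz":3}
    - {"x":0,"y":0,"z":0.3,"wx":0,"wy":0,"wz":5}
    - {"x":0,"y":0,"z":0.3,"wx":0,"wy":0,"wz":5}

```text
clock: 12.85
position: [450.7, -31.5, 381.9]
tool_rot: [162.3, -24.6, 42.4]
contact_force: [-9.5, 1.6, 5.3]
grip_width: 0.201
```

Run:
```python
from h import *
lid()
```

```text
t 12.85 lid xyz [-1.11 -0.37 23.38] th 56.5 tiltdeg 0.1 F mouth [-5.4  2.5  9.2] Mom [0.19 1.31 1.93] grip 0.201 q6 26.3
```

Request:
carry_out:
  plan:
    - {"x":0,"y":0,"z":-0.2,"wx":0,"wy":0,"wz":3}
    - {"x":0,"y":0,"z":-0.2,"wx":0,"wy":0,"wz":4}
    - {"x":0,"y":0,"z":-0.2,"wx":0,"wy":0,"wz":4}

```text
clock: 13.22
position: [450.7, -31.3, 382.1]
tool_rot: [163.9, -25.6, 38.5]
contact_force: [-7.4, 2.9, 3.5]
grip_width: 0.202
```

Run:
```python
from h import *
lid()
cv2.imwrite('pics/g2.png',eyes.grab_frame('wrist'))
```

```text
t 13.225 lid xyz [-1.05 -0.33 23.52] th 60.2 tiltdeg 0.14 F mouth [-4.5  3.5  6.6] Mom [0.33 1.1  3.93] grip 0.202 q6 30.1
```

View pics/g2.png

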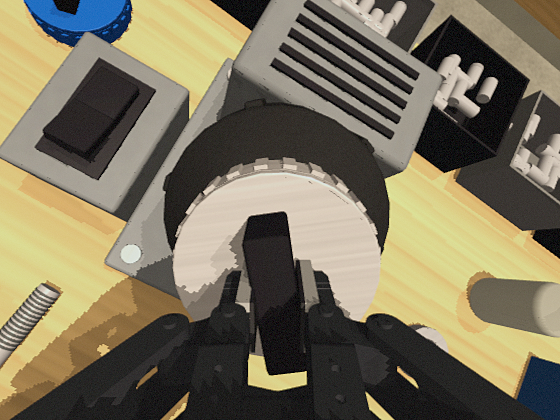

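Hard stop: torque rose to 3.9 N m with no further sinking (z steady at 23.4–23.5), and the bar twists slightly in the pads. I'll relax the twist and release.

Request:
carry_out:
  plan:
    - {"x":0,"y":0,"z":-0.2,"wx":0,"wy":0,"wz":-3}
    - {"x":0,"y":0,"z":-0.2,"wx":0,"wy":0,"wz":-5}
    - {"x":0,"y":0,"z":-0.2,"wx":0,"wy":0,"wz":-5}

```text
clock: 13.65
position: [450.6, -31.6, 382.0]
tool_rot: [162.0, -24.4, 43.1]
contact_force: [-6.3, 2.9, -0.3]
grip_width: 0.197
```

Run:
```python
from h import *
lid()
```

```text
t 13.65 lid xyz [-1.08 -0.39 23.42] th 55.9 tiltdeg 0.07 F mouth [-5.4  3.5  2.8] Mom [0.34 1.07 1.52] grip 0.197 q6 25.5
```

Torque is still +1.5 N m, so the lid stays pressed on its stop. Opening now.

Request:
carry_out:
  plan:
    - {"x":0,"y":0,"z":0,"wx":0,"wy":0,"wz":0}
    - {"x":0,"y":0,"z":0,"wx":0,"wy":0,"wz":0}
    - {"x":0,"y":0,"z":0,"wx":0,"wy":0,"wz":0}
    - {"x":0,"y":0,"z":0,"wx":0,"wy":0,"wz":0}
    - {"x":0,"y":0,"z":0,"wx":0,"wy":0,"wz":0}
  grip: -1

```text
clock: 14.28
position: [450.9, -31.7, 382.1]
tool_rot: [162.0, -24.5, 43.0]
contact_force: [-0.2, -0.0, 0.5]
grip_width: 1.0
```

Request:
carry_out:
  plan:
    - {"x":0,"y":0,"z":-20,"wx":0,"wy":0,"wz":0}
    - {"x":0,"y":0,"z":-60,"wx":0,"wy":0,"wz":0}
    - {"x":0,"y":0,"z":-100,"wx":0,"wy":0,"wz":0}
    - {"x":0,"y":0,"z":-100,"wx":0,"wy":0,"wz":0}
    - {"x":0,"y":0,"z":-100,"wx":0,"wy":0,"wz":0}

```text
clock: 14.9
position: [400.9, -36.0, 468.1]
tool_rot: [162.0, -24.5, 42.9]
contact_force: [0.6, -0.3, -0.8]
grip_width: 1.0
```

Run:
```python
from h import *
s=read_state();print(s['clock'],s['position'],s['tool_rot'],s['contact_force'],s['grip_width'])
c=cal('wrist');cv2.imwrite('pics/h1.png',eyes.grab_frame('wrist'));np.savez('h1.npz',K=c[0],R=c[1],t=c[2])
cv2.imwrite('pics/h2.png',cv2.resize(eyes.grab_frame('scene')[170:270,190:330],None,fx=5,fy=5,interpolation=3))
print([(np.round(r['bbox']),round(r['p'],2)) for r in eyes.boxes_of('wrist','rocker')][:3])
```

```text
14.9 [400.94957921 -35.9736085  468.13571532] [162.04453362 -24.50323216  42.94292871] [ 0.60381172 -0.3388706  -0.76308535] 0.9998672149169671
[(array([107.,  65.,  69.,  68.]), 0.77)]
```

View pics/h1.png

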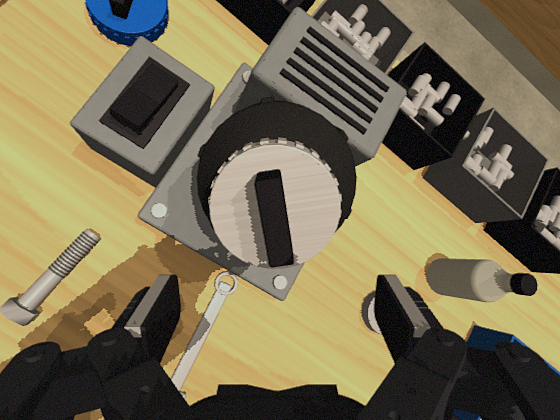

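View pics/h2.png

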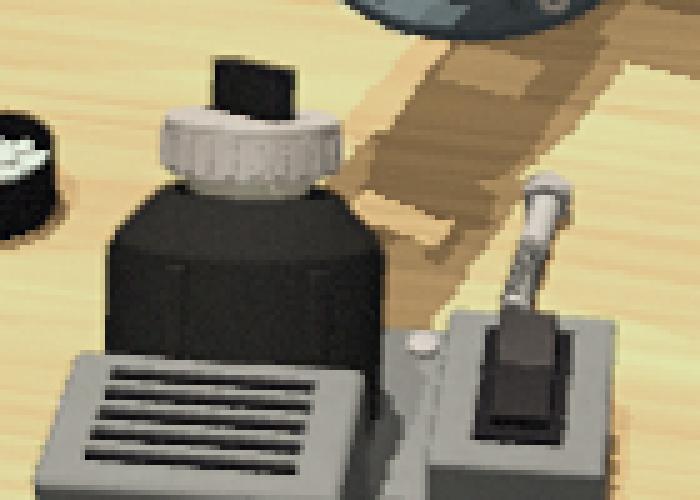

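The lid is on square: wrist plate centre at about (275,208), bar released. The rocker is at (143,100) in the wrist view, and its paddle's robot-side end is near (131,112).

Run:
```python
from h import *
z=np.load('h1.npz');c=(z['K'],z['R'],z['t']);ct=cal('top');cs=cal('scene')
im=cv2.imread('pics/h1.png');cv2.imwrite('pics/h3.png',cv2.resize(im[25:185,60:225],None,fx=3.7,fy=3.7,interpolation=3))
a=np.mean([onz(ct,np.array(q)/5+[245,130],90) for q in((66,160),(161,162),(155,328),(56,325))],0);print('bezel top',a)
# overlay bezel model & paddle
mx,my,mz,R=frame(5.1); f=np.array([np.cos(np.radians(5.1)),np.sin(np.radians(5.1)),0]);l=my
for nm,cc,img,(x0,y0,x1,y1),k in(('w',c,im,(60,25,225,185),3.7),('t',ct,cv2.imread('pics/a_top.png'),(245,150,295,205),11)):
    o=cv2.resize(img[y0:y1,x0:x1],None,fx=k,fy=k,interpolation=3)
    for L,W,h,col in((46,20,90,(0,0,255)),):
        q=proj(cc,[a+L*sx*f+W*sy*l for sx,sy in((1,1),(1,-1),(-1,-1),(-1,1))]);cv2.polylines(o,[((q-[x0,y0]+.5)*k).round().astype(int)],True,col,1)
    t=0.22; u=np.array(f)*np.cos(t)+np.array([0,0,-1])*np.sin(t)
    hp=a+[0,0,8]
    q=proj(cc,[hp+37.5*sx*u+17*sy*l for sx,sy in((1,1),(1,-1),(-1,-1),(-1,1))]);cv2.polylines(o,[((q-[x0,y0]+.5)*k).round().astype(int)],True,(0,255,0),1)
    q=proj(cc,[hp-29*u]);cv2.circle(o,tuple(((q[0]-[x0,y0]+.5)*k).round().astype(int)),4,(255,0,255),-1)
    cv2.imwrite(f'pics/h4{nm}.png',cv2.convertScaleAbs(o,alpha=1.8))
print(hp-29*u)
```

```text
bezel top [581.52721197 139.2748708   90.        ]
[553.33822785 136.75907099 104.32865907]
```

View pics/h4w.png

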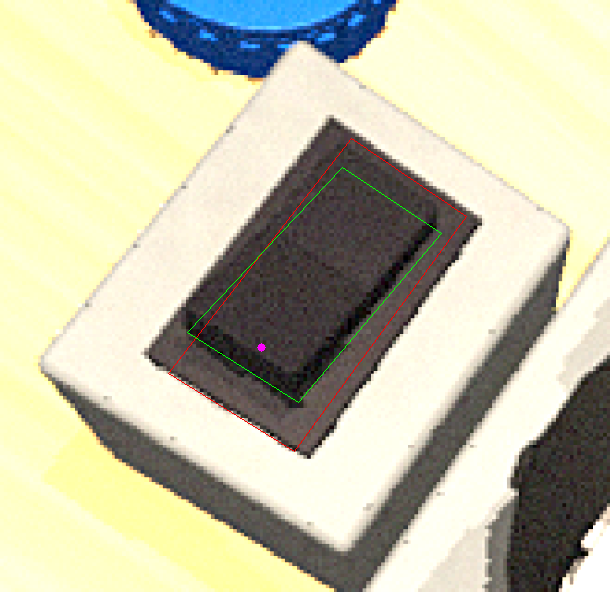

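View pics/h4t.png

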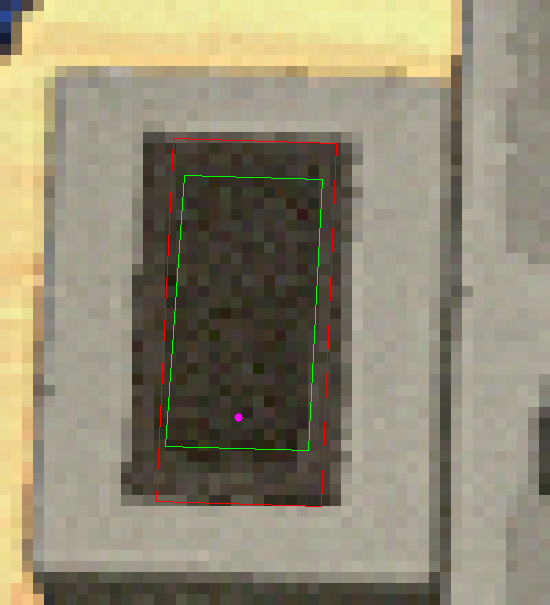

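Run:
```python
from h import *
delta([480,138.5,450],Rdown(95.1))
```

```text
d [153.4 -97.9  62.1] w [ 27.54 -14.61 -54.76]
```

Request:
carry_out:
  plan:
    - {"x":31,"y":-20,"z":12,"wx":4.2,"wy":-2.2,"wz":-8.3}
    - {"x":62,"y":-40,"z":24,"wx":8.4,"wy":-4.4,"wz":-16.6}
    - {"x":92,"y":-59,"z":37,"wx":12.6,"wy":-6.6,"wz":-25}
    - {"x":122,"y":-78,"z":49,"wx":16.8,"wy":-8.8,"wz":-33.3}
    - {"x":153,"y":-98,"z":62,"wx":21,"wy":-11,"wz":-41.6}
  grip: 1

```text
clock: 15.68
position: [480.1, 139.7, 449.9]
tool_rot: [173.9, -4.2, 82.5]
contact_force: [-0.1, -0.4, 0.2]
grip_width: -0.005
```

Run:
```python
from h import *
delta([480,138.5,450],Rdown(95.1)); s=read_state(); print(s['grip_width'],s['joint_positions'])
```

```text
d [-1.2  0.1 -0.2] w [  6.49  -3.51 -12.84]
-0.004567443585891647 [ 10.50370753  10.98673484 100.23471556   2.37727636  61.73650096
  17.26384541]
```

Request:
carry_out:
  plan:
    - {"x":-1,"y":0,"z":0,"wx":3.5,"wy":-1.9,"wz":-7}
    - {"x":-1,"y":0,"z":0,"wx":6.5,"wy":-3.5,"wz":-12.8}
    - {"x":-1,"y":0,"z":0,"wx":6.5,"wy":-3.5,"wz":-12.8}

```text
clock: 16.05
position: [479.6, 137.6, 449.8]
tool_rot: [179.9, -0.1, 94.8]
contact_force: [-0.6, -0.1, 0.0]
grip_width: 0.003
```

Run:
```python
from h import *
c=cal('wrist');im=eyes.grab_frame('wrist');cv2.imwrite('pics/i1.png',im);np.savez('i1.npz',K=c[0],R=c[1],t=c[2])
s=read_state();print(s['position'],s['tool_rot'])
delta([555,138.5,320],Rdown(95.1)); print(proj(c,[[553.3,136.8,104.3],[555,138.5,110]]))
```

```text
[479.52624207 137.48954304 450.08021547] [ 1.79810715e+02 -1.21039158e-01  9.46615846e+01]
 d [ -5.4  74.9 130.3] w [ 0.19 -0.12 -0.44]
[[352.69155456 191.6297994 ]
 [356.04505065 191.66967927]]
```

View pics/i1.png

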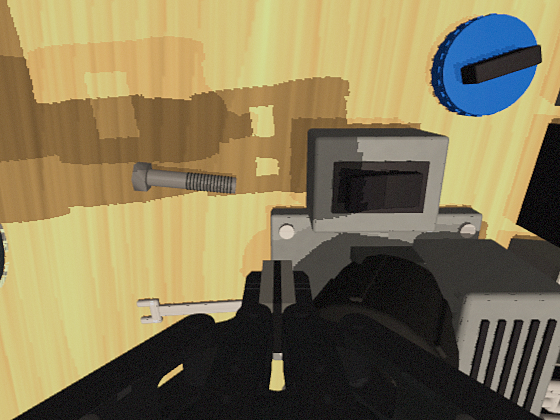

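The rocker's paddle spans cols 341–425 and rows 170–208 in the wrist view. Its raised end is at col 341, which puts the push point near (351,189), i.e. x≈553.5, y≈138.8.

Run:
```python
from h import *
delta([553.5,138.8,310],Rdown(95.1))
```

```text
d [ -5.   73.4 140.3] w [ 0.19 -0.12 -0.44]
```

Request:
carry_out:
  plan:
    - {"x":-2,"y":35,"z":30,"wx":0.2,"wy":-0.1,"wz":-0.4}
    - {"x":-5,"y":73.4,"z":70,"wx":0.2,"wy":-0.1,"wz":-0.4}
    - {"x":-5,"y":73.4,"z":120,"wx":0.2,"wy":-0.1,"wz":-0.4}
    - {"x":-5,"y":73.4,"z":140,"wx":0.2,"wy":-0.1,"wz":-0.4}
    - {"x":-5,"y":73.4,"z":140,"wx":0.2,"wy":-0.1,"wz":-0.4}

```text
clock: 16.73
position: [553.0, 138.6, 309.6]
tool_rot: [-179.9, -0.0, 95.1]
contact_force: [0.2, -0.1, 0.5]
grip_width: 0.003
```

Run:
```python
from h import *
s=read_state();print(s['position'],s['tool_rot'],s['contact_force'])
cv2.imwrite('pics/j1.png',eyes.grab_frame('wrist'))
cv2.imwrite('pics/j2.png',cv2.resize(eyes.grab_frame('scene')[150:280,220:360],None,fx=4.5,fy=4.5,interpolation=3))
```

```text
[553.03203716 138.55188075 309.57118158] [-1.79863732e+02 -3.46535247e-03  9.50536206e+01] [ 0.19977546 -0.06158106  0.50273505]
```

View pics/j1.png

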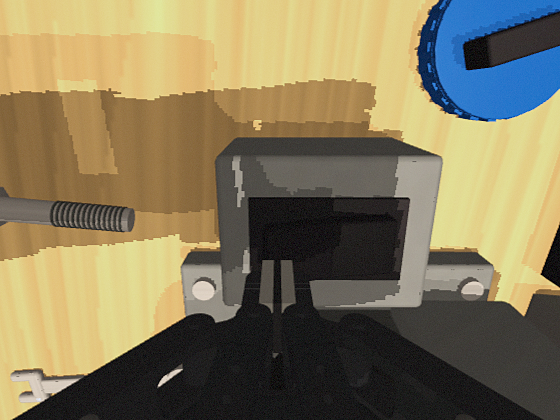

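View pics/j2.png

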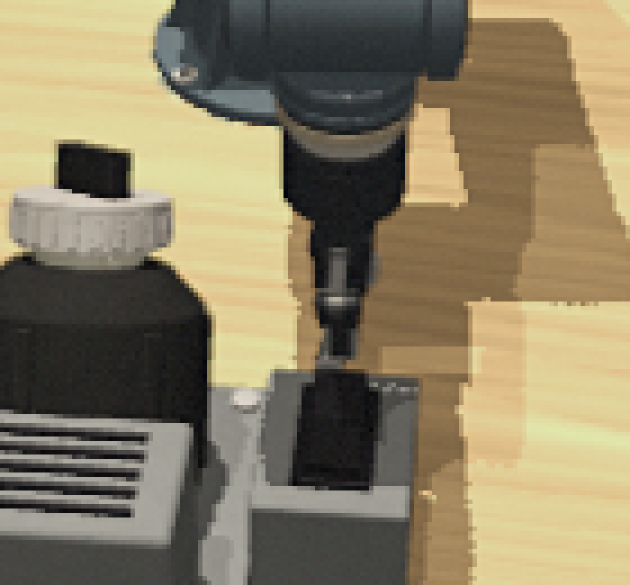

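Fingertips are above the robot-side end of the paddle (wrist tip at (277,275), paddle end at about col 264). Pressing down.

Request:
carry_out:
  plan:
    - {"x":0,"y":0.5,"z":12,"wx":0,"wy":0,"wz":0}
    - {"x":0,"y":0.5,"z":22,"wx":0,"wy":0,"wz":0}
    - {"x":0,"y":0.5,"z":26,"wx":0,"wy":0,"wz":0}
    - {"x":0,"y":0.5,"z":28,"wx":0,"wy":0,"wz":0}

```text
clock: 17.32
position: [553.8, 138.8, 282.8]
tool_rot: [-180.0, 0.0, 95.2]
contact_force: [0.8, -0.6, -0.2]
grip_width: 0.002
```

Request:
carry_out:
  plan:
    - {"x":0,"y":0,"z":3,"wx":0,"wy":0,"wz":0}
    - {"x":0,"y":0,"z":5,"wx":0,"wy":0,"wz":0}

```text
clock: 17.58
position: [554.0, 138.8, 278.4]
tool_rot: [180.0, 0.0, 95.2]
contact_force: [-3.0, -0.4, 14.5]
grip_width: -0.002
```

Request:
carry_out:
  plan:
    - {"x":0,"y":0,"z":2,"wx":0,"wy":0,"wz":0}
    - {"x":0,"y":0,"z":4,"wx":0,"wy":0,"wz":0}

```text
clock: 17.82
position: [554.2, 138.8, 277.3]
tool_rot: [179.9, 0.0, 95.2]
contact_force: [-16.2, -2.8, 46.9]
grip_width: -0.001
```

Request:
carry_out:
  plan:
    - {"x":0,"y":0,"z":2,"wx":0,"wy":0,"wz":0}
    - {"x":0,"y":0,"z":4,"wx":0,"wy":0,"wz":0}

```text
clock: 18.08
position: [554.3, 138.9, 276.4]
tool_rot: [179.8, 0.0, 95.2]
contact_force: [-31.5, -6.5, 82.4]
grip_width: -0.001
```

82 N with no travel: that isn't the paddle moving. Backing off to look.

Request:
carry_out:
  plan:
    - {"x":0,"y":0,"z":-10,"wx":0,"wy":0,"wz":0}
    - {"x":0,"y":0,"z":-20,"wx":0,"wy":0,"wz":0}
    - {"x":0,"y":0,"z":-20,"wx":0,"wy":0,"wz":0}

```text
clock: 18.45
position: [554.0, 138.8, 290.5]
tool_rot: [179.9, 0.0, 95.2]
contact_force: [-0.8, 0.4, -0.8]
grip_width: 0.0
```

Run:
```python
from h import *
s=read_state();print(s['position'],s['tool_rot'],s['contact_force'])
im=eyes.grab_frame('wrist');cv2.imwrite('pics/k1.png',cv2.convertScaleAbs(cv2.resize(im[130:330,200:430],None,fx=3,fy=3,interpolation=3),alpha=2.2))
im=eyes.grab_frame('scene');cv2.imwrite('pics/k2.png',cv2.convertScaleAbs(cv2.resize(im[200:280,270:330],None,fx=7,fy=7,interpolation=3),alpha=2))
```

```text
[553.97643644 138.80096687 290.53806497] [1.79938132e+02 1.86370035e-03 9.51751918e+01] [-0.80068486  0.40811555 -0.81726444]
```

View pics/k1.png

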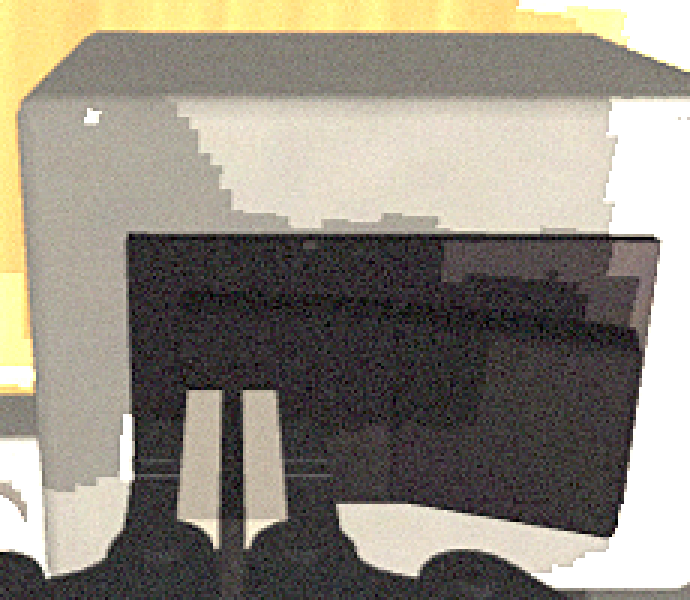

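View pics/k2.png

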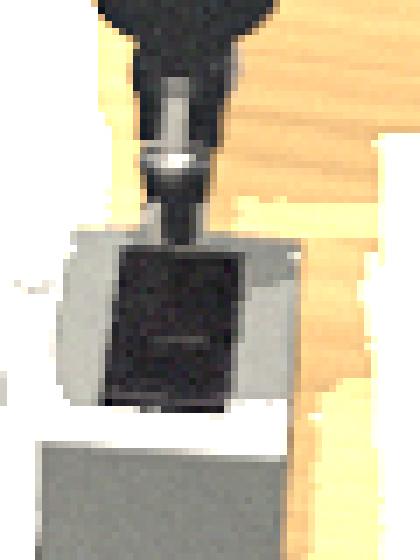

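The paddle's far end now looks raised (k1: its right edge has grown, 345–535). So it had already snapped over, and I was pressing on its stop. I'll retract and check from a clear viewpoint.

Request:
carry_out:
  plan:
    - {"x":0,"y":-15,"z":-50,"wx":0,"wy":0,"wz":0}
    - {"x":0,"y":-40,"z":-100,"wx":0,"wy":0,"wz":0}
    - {"x":0,"y":-74,"z":-150,"wx":0,"wy":0,"wz":0}
    - {"x":0,"y":-74,"z":-160,"wx":0,"wy":0,"wz":0}
    - {"x":0,"y":-74,"z":-160,"wx":0,"wy":0,"wz":0}

```text
clock: 19.18
position: [480.4, 132.1, 449.8]
tool_rot: [180.0, 0.0, 95.2]
contact_force: [-0.1, 0.8, -1.0]
grip_width: -0.0
```

Run:
```python
from h import *
s=read_state();print(s['position'],s['contact_force'],s['clock'])
im=eyes.grab_frame('wrist');a=cv2.imread('pics/i1.png')
f=lambda i:cv2.convertScaleAbs(cv2.resize(i[115:245,300:460],None,fx=2.5,fy=2.5,interpolation=3),alpha=2.5)
w=np.hstack([f(a),f(im)])
sc=eyes.grab_frame('scene');b=cv2.imread('pics/a_scene.png')
g=lambda i:cv2.convertScaleAbs(cv2.resize(i[190:280,200:330],None,fx=3.07,fy=3,interpolation=3)[:270,:400],alpha=1.6)
v=np.hstack([g(b),g(sc)]);v=cv2.copyMakeBorder(v,0,0,0,800-v.shape[1],0)
cv2.imwrite('pics/l1.png',np.vstack([w,v[:275]]))
```

```text
[480.38569647 132.12789272 449.80537124] [-0.07317928  0.77470034 -0.98981922] 19.175
```

View pics/l1.png

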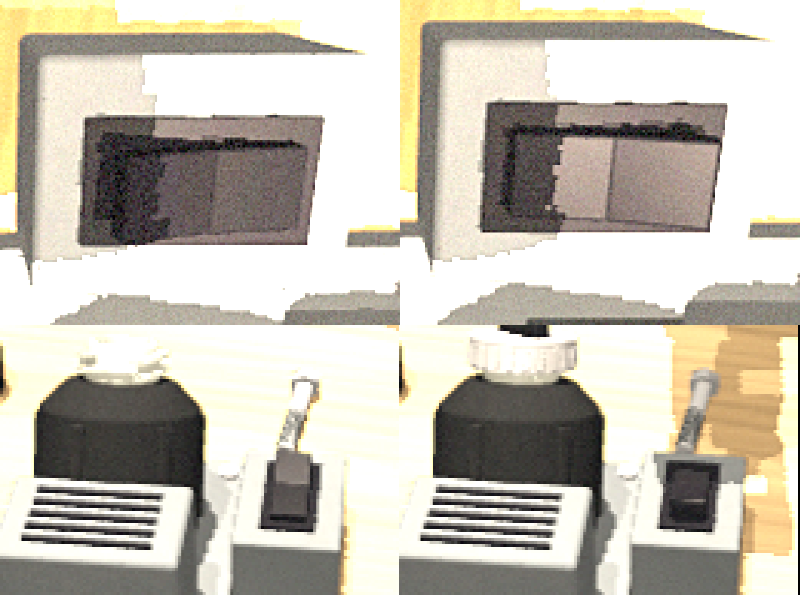

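Comparing before (left) with after (right), the paddle has tipped: its near end is down and its far end raised, so it is on. The lid sits low on the neck, and the arm is clear.

Run:
```python
from station import sign_off, read_state
print(sign_off(), read_state()['clock'])
```

```text
the job is handed in; nothing more can be done
the job is handed in; nothing more can be done
```

The lid is screwed home on the tumbler, the rocker is snapped on, and I handed the job in at about 19 s of the 61 s allowed. No verdict was reported.

- **Lid on the thread:** I gripped the aluminium lid and set it on the neck. It rode on the thread at first. After 10° anticlockwise it dropped about 12 mm into the gap.
- **Screwing home:** I turned it clockwise about 62° and it sank 5.4 mm. Then it met a hard stop: torque rose to 3.9 N m with no further sinking. I released it there.
- **Rocker:** I pushed the raised end down with closed fingertips. Before/after pictures show that end down and the far end raised, so it is on. The arm was clear of everything when I handed in, with force readings near zero.

**Checks that disagreed or were weak:**
- My camera estimate put the home height at 23.4 mm, against the nominal 21 mm. The contact heights showed the same offset of about 2.4 mm, so I took it as a calibration error. That the lid is fully home rests on the sink and the hard stop, not on an independent height measurement.
- The rocker had already snapped over before I noticed, so I pressed on its stop with the fingertips up to 82 N. That is below the 120 N wrist limit. It is above the 40 N limit for the arm or gripper body, which I assumed does not cover the fingertips.
- I touched nothing else that I know of, but I did not measure the bystanders' positions again at the end.

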